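Pack the barista tool case

TASK

Pack the catering kit: take the long tools that are in the caddy pots, and the pocket scale and the round leveller if they are out, and press each one into its own shaped cutout in the tool case until it is fully home past the orange lips. When everything that is there is packed, close the case's lid. Leave the carafe, cups, saucer, funnel and pitcher where they are.

Things in the scene. Friction and masses are not known exactly. Their poses are not given: they have to be found in the camera images.
- case: fixed aluminium tool case, 236 (x) x 304 (y) x 41 mm high; dark rigid insert, its top 40 mm above the underside, with five cutouts: slots for the frother, needle tool and brush side by side (y = +106, +50, -6 mm), the scale's and leveller's at y = -95 mm. Origin at the centre of its underside, x from its handle edge to its hinge edge (which is at the robot's left), y towards the robot, z up
- trough (a point): middle of the floor of the open finger trough that runs across the three long slots (case x -76 to -22, y -44 to +148 mm), 30 mm deep below the insert's top: fingers can straddle a handle there
- lid (a joint): angle of the clear lid: 0 shut, 1.75 fully open (stop, a little beyond upright). Starts open. Hinge line along the case's left edge, at case x = +122, z = 41.5 mm; 240 mm from hinge to free edge, 304 mm wide, 18 mm deep. Light to push (under 3 N); when open its outer face looks to the left, away from the case. Damped: once past upright it sinks shut by itself in about 2 s.
- caddy: fixed tool caddy: wooden base 75 x 225 x 12 mm, three square steel pots 44 mm wide outside and 38 mm inside at y = -72, 0, +72 mm; pot rims 102 mm and pot floors 15 mm above its underside. The row of pots runs away from the robot. Origin at the centre of its underside, x towards the case, z up
- brush: red group-head brush, black bristle head 32 mm in diameter and 52 mm long. 180 mm long, round about its axis. Origin at the centre of its foot (bristle end); +z runs along its axis towards the handle's end. Handle: a cylinder 22 mm in diameter from 52 to 180 mm. Starts upright in any one of the caddy's pots, foot down, perhaps leaning up to 7 degrees; may be absent (None)
- needle_tool: needle distributor, dark wooden handle, needles in a clear sleeve 20 mm in diameter, 60 mm long. 180 mm long, round about its axis. Origin at the centre of its foot (sleeve end); +z runs along its axis towards the handle's end. Handle: a cylinder 25 mm in diameter from 60 to 180 mm. Starts upright in any one of the caddy's pots, foot down, perhaps leaning up to 7 degrees; may be absent (None)
- frother: hand frother, white handle, shaft 6 mm in diameter, steel whisk disc 24 mm in diameter. 180 mm long, round about its axis. Origin at the centre of its foot (whisk); +z runs along its axis towards the handle's end. Handle: a cylinder 29 mm in diameter from 60 to 180 mm. Starts upright in any one of the caddy's pots, foot down, perhaps leaning up to 7 degrees; may be absent (None)
- scale: flat black pocket scale 120 (x) x 62 (y) x 22 mm with a steel platform and a small display, lying on the counter, about 0.22 kg. Origin at the centre of its underside, z up; may be absent (None)
- leveller: round coffee leveller (a puck), steel with a dark blue top, 58 mm in diameter, 30 mm high, standing on the counter, about 0.26 kg. Origin at the centre of its underside, z up; may be absent (None)
- frother_mid (a point): point on the axis of the frother, 85 mm from its foot (95 mm from its handle end)
- cut_frother (a point): where frother_mid lies when fully home, 6 mm below the insert's top. Slot along the case's x, foot towards the hinge (+x), 34 mm wide at the handle, 30 mm at the head, 3.5 mm play at each end. Sprung orange lips, 44 mm long, centred here on both sides: the tool rests on them about 11 mm proud and snaps past them at a press of about 8 to 15 N straight down over this point
- needle_tool_mid (a point): point on the axis of the needle_tool, 85 mm from its foot (95 mm from its handle end)
- cut_needle_tool (a point): where needle_tool_mid lies when fully home, 6 mm below the insert's top. Slot along the case's x, foot towards the hinge (+x), 30 mm wide at the handle, 26 mm at the head, 3.5 mm play at each end. Sprung orange lips, 44 mm long, centred here on both sides: the tool rests on them about 11 mm proud and snaps past them at a press of about 8 to 15 N straight down over this point
- brush_mid (a point): point on the axis of the brush, 85 mm from its foot (95 mm from its handle end)
- cut_brush (a point): where brush_mid lies when fully home, 6 mm below the insert's top. Slot along the case's x, foot towards the hinge (+x), 27 mm wide at the handle, 37 mm at the head, 3.5 mm play at each end. Sprung orange lips, 44 mm long, centred here on both sides: the tool rests on them about 11 mm proud and snaps past them at a press of about 8 to 15 N straight down over this point
- cut_scale (a point): centre of the floor of the scale's cutout, 124 x 66 mm with chamfered long edges, long side along the case's x (either way round), 18 mm below the insert's top, so the scale at home stands 4 mm proud. Sprung orange lips on its two sides (case +y and -y) stop it about 8 mm short of home; a press of about 10 to 18 N straight down on its middle pushes it fully home, where friction holds it
- cut_leveller (a point): centre of the floor of the leveller's round cutout, 62 mm in diameter, 24 mm below the insert's top, so the leveller at home stands 6 mm proud. Sprung orange lips on its two sides (case +y and -y) stop it about 11 mm short of home; a press of about 10 to 18 N straight down on its middle pushes it fully home, where friction holds it
- carafe: empty glass carafe, 165 mm high, 132 mm in diameter, black handle; not part of the job, loose. Origin at the centre of its underside
- cup_a: amber glass espresso cup, 68 mm in diameter, 62 mm high; not part of the job, loose. Origin at the centre of its underside
- cup_b: amber glass espresso cup, 68 mm in diameter, 62 mm high; not part of the job, loose. Origin at the centre of its underside
- saucer: olive ceramic saucer, 132 mm in diameter, 16 mm high; not part of the job, loose. Origin at the centre of its underside
- funnel: small steel funnel standing mouth down, 84 mm in diameter, 78 mm high; not part of the job, loose. Origin at the centre of its underside
- pitcher: steel milk pitcher, 84 mm in diameter, 105 mm high; not part of the job, loose. Origin at the centre of its underside
- tamp_stand: steel tamping stand 120 x 130 mm, 108 mm high, with a tamper in it; fixed, not part of the job. Origin at the centre of its underside
Things that resemble listed ones, but are neither listed nor needed, are in the scene too. What is meant by the scale is not yellow, and is the larger of those in its own colour.

How it is judged:
On the way, in this order (a step that is already met when the one before it is completed fails the run):
1. every tool that is there is fully home in its own cutout (horizontal distance between frother_mid and cut_frother below 0.007 m and z of frother_mid in the frame of case between 0.03 and 0.0375 m and angle between the z axis of each of frother, needle_tool, brush and the x axis of case, either way round below 0.07 rad and horizontal distance between needle_tool_mid and cut_needle_tool below 0.007 m and z of needle_tool_mid in the frame of case between 0.03 and 0.0375 m and horizontal distance between brush_mid and cut_brush below 0.007 m and z of brush_mid in the frame of case between 0.03 and 0.0375 m and horizontal distance between scale and cut_scale below 0.007 m and z of scale in the frame of case between 0.018 and 0.025 m and angle between the x axis of scale and the x axis of case, either way round below 0.07 rad and angle between scale's own z axis and vertical below 0.06 rad and horizontal distance between leveller and cut_leveller below 0.007 m and z of leveller in the frame of case between 0.012 and 0.019 m and angle between leveller's own z axis and vertical below 0.07 rad), for 0.2 s.
2. the lid is shut (value of joint lid below 0.03 rad), for 0.2 s.
At the end, for the whole second after the job is handed in: Each tool, scale and leveller that is present lies fully home in its own cutout (within 7 mm sideways, within 3.5 mm of full depth, lined up with the cutout within 4 degrees) and at rest, and the lid is shut (within 0.03 rad) (all of step 1 and value of joint lid below 0.03 rad and linear speed of each of frother, needle_tool, brush, scale, leveller below 0.02 m/s); the robot touches nothing.
It fails at once if a bystander (carafe, cup, saucer, funnel, pitcher) is shoved more than 3 cm (distance of any of carafe, cup_a, cup_b, saucer, funnel, pitcher from where it was at the start of the episode above 0.03 m).
It fails at once if a bystander is tipped over (angle between any of carafe, cup_a, cup_b, saucer, funnel, pitcher's own z axis and vertical above 0.4 rad).
Of frother, needle_tool, brush, scale, leveller only 4 to 5 are there at a start; the rules pass over those that are not, and their reading is None.
At some moment in a run one of scale, leveller may be knocked a few centimetres aside while the robot is not near it.
It also fails if it takes over 210 s, if anything falls off the work surface, if the arm or the gripper's body presses on something with over 40 N, if the wrist force passes 120 N, or if a joint passes its speed limit or range.

ROBOT

A 6-joint arm with a two-finger parallel gripper is mounted at the origin on the work surface. World frame = base frame: x ahead of the robot, y to its left, z up, the work surface at z = 0. Lengths are in m, angles in rad, forces in N, time in s.
With the tool pointing down it reaches from about 0.25 to 0.725 m from the base axis. Payload 4 kg.
Tool frame: the origin (TCP) lies on the centre line of the jaws, within the pads' length; the fingertips stand 22 mm ahead of it and the grasp point (between the pads) lies 3 mm ahead of it; z points along the fingers, y is the line along which they close (so a half turn about z gives the same grasp; the last joint's range is limited). The gripper opens to 85 mm and grips with 20 to 120 N. Pads are 22 mm wide; open, the fingers measure 114 mm over their backs; the gripper's body (76 mm by 85 mm) begins 54 mm behind the grasp point. The pads swing forward as they close: fully open they stand 13 mm farther back than shut.
Start: joints at [1.289, 0.241, 0.005, 1.335, 0, 1.571], TCP at [0.139, 0.48, 0.253] pointing down, gripper open.
Joint ranges: [-2.72, 2.72], [-1.05, 1.87], [-1.09, 1.28], [-1.99, 2.15], [-1.42, 1.44], [-3.14, 3.14]. Speed limits (rad/s): [2.79, 2.79, 3.14, 3.14, 3.14, 3.14].

INTERFACE

Orientations are given as a unit quaternion [x, y, z, w].
In Python, from workcell import bot gives the robot as it stands.
- The arm moves only by the shell command python3 -m inch 'ROWS'. ROWS is JSON, one flat list of numbers, 7 for each row, row after row: the shift along the world's x, y, z in mm, then the turn, a rotation vector about the world's x, y, z in rad, then the opening in per cent of the stroke, from 0 (shut) to 100 (fully open). A call has 1 to 8 rows; each row is the pose to reach, as a shift and turn from the pose commanded when the call began; what a row does not reach only later rows make up. A row lasts 1/12 s, in which the tool goes at most 41.7 mm and 7.16 degrees, less where a joint would pass 70% of its speed; a pose out of reach is approached as far as the arm can. A call with a gripper value outside its range is refused whole. The fingers move at their own pace and stop on an object; the grip force is fixed at half the most. Time passes only in rows, so rows that repeat a pose let the fingers close. It gives the time, the measured TCP pose, the force, the opening and the grip force at its end, in the units of the state.
- bot.get_obs(): the state, without advancing time (a new reading comes with each control period).
- bot.camera(name): name is "side" or "top"; returns the picture (400x640x3 uint8, blue, green, red); there is no depth.
- bot.camera_info(name): a dict with "intrinsics" (3x3 intrinsics, pixels), "camera_from_world" (4x4, takes a point from world to camera coordinates). Camera axes: x right, y down, z forward; pixel columns grow to the right and rows downward; lengths in m; the calibration is good to about 2 mm. A picture is of the moment at which its call begins. camera_info takes no time and is no camera call.
- bot.job_done(): hands the job in; it is judged then, once.
Trained networks look in the newest picture that a camera, given by its name, has taken for a name from the list of things; names that differ only in an ending like _2 or _b are one class to them, and where a whole thing is asked for, a point or a joint stands for the part that bears it (a point fixed in the world has none). Each returns a list of dicts, best first, with "confidence" (0 to 1); they miss things now and then, are a little off and sometimes report something else, mostly with a low value. They report only what shows in the picture. A call takes as long as a camera call. They do not tell look-alikes from the thing itself.
- bot.silhouettes(camera, target): "mask" (400x640 bool, what is visible of it) and "uv" ([column, row] in pixels, amid what is visible of it).
- bot.spot_point(camera, target): "uv" ([column, row] in pixels: a listed point, or the origin of a listed thing).
The state is a dict: "clock": time; "joint_pos": joint angles; "joint_vel": joint speeds; "tau": joint torques, N m; "eef_pos": TCP position; "tool_rot": TCP orientation; "ft_force": force on the tool from outside, world axes, zero at the start; "ft_torque": the same for the moment, N m; "grip_width": finger opening in m; "grasp_force": force on a finger pad.
Only numpy, scipy, OpenCV 4.12 (cv2) and the standard library are available. Lean on these libraries where they do the work, as an engineer would, in place of code of your own. Each camera call takes 0.05 s, during which the arm holds its last target. There are 200 camera calls.

## Working session

There is one attempt and no reset: what is moved stays moved. The work goes in short steps, Python scripts to look and compute and a shell command to move; the robot and the scene stay as the last step left them, time stands still between calls to the robot, and variables do not carry over. Pictures are saved under pics/ and viewed, at most 14 in all, crops included, and the job is handed in when it is done.

```bash
ls; mkdir -p pics; python3 - <<'E'
from workcell import bot
import cv2,numpy as np
for c in("side","top"):
    im=bot.camera(c);cv2.imwrite(f"pics/{c}0.png",im)
    i=bot.camera_info(c);print(c,np.round(i["intrinsics"],1).tolist(),np.round(i["camera_from_world"],3).tolist())
    for t in["case","caddy","brush","needle_tool","frother","scale","leveller","carafe","cup_a","saucer","funnel","pitcher","tamp_stand","trough","frother_mid","needle_tool_mid","brush_mid","cut_frother","cut_needle_tool","cut_brush","cut_scale","cut_leveller"]:
        print(t,[(np.round(d["uv"]).astype(int).tolist(),round(d["confidence"],2)) for d in bot.spot_point(c,t)])
o=bot.get_obs();print(o)
E
```

```text
pics
side [[505.4, 0.0, 311.1], [0.0, 505.4, 206.5], [0.0, 0.0, 1.0]] [[0.991, -0.13, -0.005, -0.547], [-0.097, -0.716, -0.691, 0.105], [0.087, 0.686, -0.723, 1.56], [0.0, 0.0, 0.0, 1.0]]
case [([305, 190], 0.96)]
caddy [([327, 310], 0.9)]
brush [([303, 305], 0.78), ([294, 186], 0.58), ([308, 181], 0.28)]
needle_tool [([354, 309], 0.75)]
frother [([292, 202], 0.35)]
scale [([236, 272], 0.97), ([284, 259], 0.62), ([233, 322], 0.59)]
leveller [([337, 248], 0.82)]
carafe []
cup_a [([388, 231], 0.7), ([322, 368], 0.63)]
saucer [([271, 389], 0.61)]
funnel [([272, 391], 0.66)]
pitcher [([367, 374], 0.72), ([328, 311], 0.32)]
tamp_stand [([240, 133], 0.57)]
trough [([292, 202], 0.85), ([270, 393], 0.73)]
frother_mid []
needle_tool_mid [([358, 291], 0.76)]
brush_mid [([301, 294], 0.57)]
cut_frother [([278, 183], 0.61)]
cut_needle_tool [([291, 185], 0.74)]
cut_brush [([308, 180], 0.97)]
cut_scale [([336, 193], 0.94)]
cut_leveller [([332, 173], 0.64)]
top [[464.1, 0.0, 323.2], [0.0, 464.1, 196.9], [0.0, 0.0, 1.0]] [[-0.014, -1.0, 0.009, -0.029], [-0.994, 0.013, -0.112, 0.557], [0.112, -0.01, -
[... 1061 characters left out ...]
pos': array([ 1.28901215e+00,  2.40600622e-01,  5.00182953e-03,  1.33519382e+00,
       -3.66531117e-05,  1.57080809e+00]), 'joint_vel': array([ 2.34455503e-04, -6.39972193e-05, -1.34062017e-03,  2.05847994e-04,
        3.65301258e-04, -1.43488485e-04]), 'tau': array([ 6.40202370e-05, -3.72203350e+01,  2.52686620e+01,  1.29100976e-03,
        6.43827707e-05, -4.84934844e-06]), 'eef_pos': array([0.13904563, 0.48028022, 0.25330685]), 'tool_rot': array([ 1.40432240e-01,  9.90090292e-01, -7.33744293e-07,  1.84058897e-05]), 'ft_force': array([-0.48373883, -0.58893014, -0.21813433]), 'ft_torque': array([-0.05146108, -0.01374123,  0.0010547 ]), 'grasp_force': 0.0, 'grip_width': 0.08536378095975375}
```

View pics/side0.png

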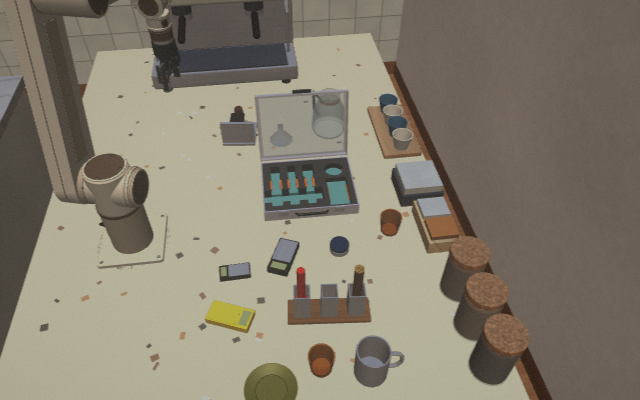

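View pics/top0.png

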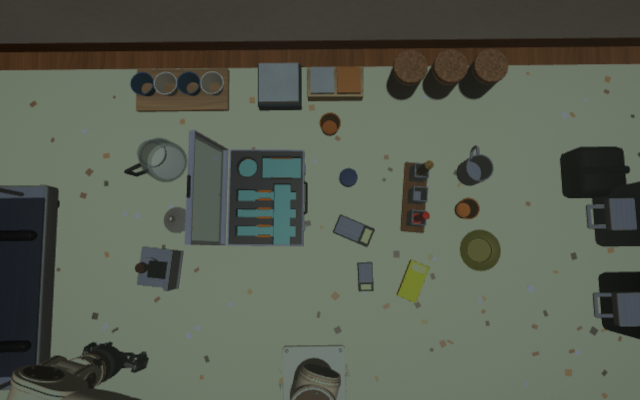

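The brush (red, side (301,283), top (420,217)) stands in the near pot and the needle tool (dark wood, side (357,285), top (425,170)) in the far pot. The middle pot is empty and no frother shows. Scale candidates:
- Large black: side (284,257), top (353,230). This is the one.
- Small black: side (236,272), top (365,276).
- Yellow: side (230,316), top (413,281).

The leveller is at side (340,246), top (348,177).

```bash
python3 - <<'E'
import cv2,numpy as np
t=cv2.imread("pics/top0.png");s=cv2.imread("pics/side0.png")
a=cv2.resize(t[125:255,180:315],None,fx=3,fy=3,interpolation=cv2.INTER_CUBIC)
b=cv2.resize(s[145:225,250:370],None,fx=3.3,fy=3.3,interpolation=cv2.INTER_CUBIC)
c=cv2.resize(t[150:300,325:445],None,fx=3,fy=3,interpolation=cv2.INTER_CUBIC)
d=cv2.resize(s[225:330,215:375],None,fx=2.4,fy=2.4,interpolation=cv2.INTER_CUBIC)
o=np.zeros((600,800,3),np.uint8)
def put(i,y,x):
    h=min(i.shape[0],600-y);w=min(i.shape[1],800-x);o[y:y+h,x:x+w]=i[:h,:w]
put(a,0,0);put(b,0,405);put(cv2.resize(c,None,fx=.6,fy=.6),395,0);put(d,300,410)
cv2.imwrite("pics/crop1.png",o)
E
```

```text
(no output)
```

View pics/crop1.png

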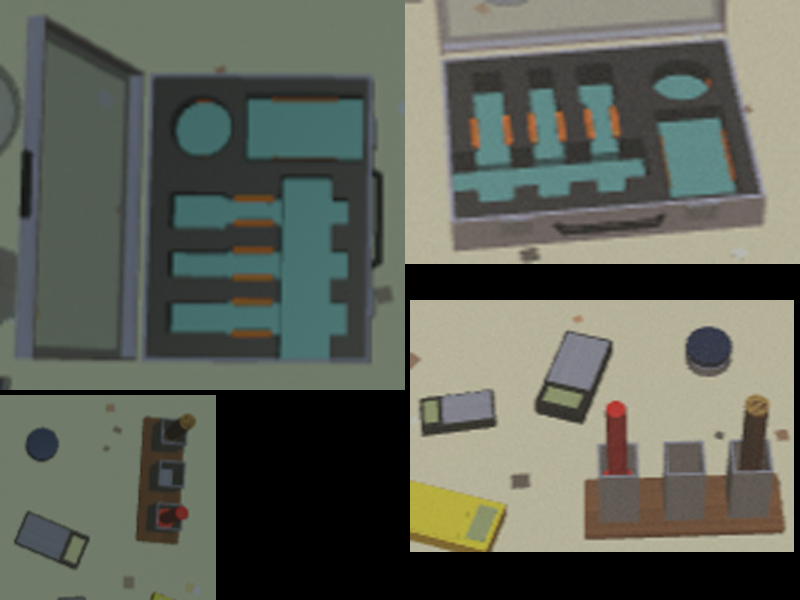

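The crop confirms frother is absent (middle pot empty) and the big black scale is the target. Next: fit the poses.

```bash
cat > h.py <<'E'
import cv2,numpy as np
from scipy.optimize import least_squares,minimize
from workcell import bot
CI={c:bot.camera_info(c) for c in("side","top")}
def proj(c,P):
    P=np.atleast_2d(np.asarray(P,float));M=CI[c]["camera_from_world"];K=CI[c]["intrinsics"]
    q=(P@M[:3,:3].T+M[:3,3])@K.T;return q[:,:2]/q[:,2:]
def ray(c,uv,z):
    M=CI[c]["camera_from_world"];K=CI[c]["intrinsics"];R=M[:3,:3];C=-R.T@M[:3,3]
    d=R.T@np.linalg.solve(K,[uv[0],uv[1],1.]);return C+d*(z-C[2])/d[2]
def tri(us,ut):
    f=lambda p:np.r_[proj("side",p)[0]-us,proj("top",p)[0]-ut]
    r=least_squares(f,[.5,0,.05]);return r.x,np.abs(r.fun).max()
S=8
def fill(c,polys,shape=(400,640)):
    m=np.zeros((shape[0]*4,shape[1]*4),np.uint8)
    for p in polys: cv2.fillPoly(m,[np.round((proj(c,p)+.5)*4*16-8*4).astype(np.int32)],255,shift=4)
    return m
def down(m): return cv2.resize(m,(640,400),interpolation=cv2.INTER_AREA)/255.
E
cat > fit.py <<'E'
from h import *
im={c:cv2.imread(f"pics/{c}0.png") for c in CI}
def world(p,xy): # p=X,Y,yaw ; case x->world +y at yaw 0, case y-> -x
    c,s=np.cos(p[2]),np.sin(p[2]);xy=np.asarray(xy);return np.c_[p[0]-xy[:,1]*c-xy[:,0]*s, p[1]+xy[:,0]*c-xy[:,1]*s]
def rect(x0,x1,y0,y1): return [(x0,y0),(x1,y0),(x1,y1),(x0,y1)]
th=np.linspace(0,2*np.pi,48)
def model(c,p,sx,lx):
    els=[(rect(sx-.062,sx+.062,-.128,-.062),.022),(np.c_[lx+.031*np.cos(th),-.095+.031*np.sin(th)],.016),(rect(-.076,-.022,-.044,.148),.010)]
    out=np.zeros((1600,2560),np.uint8)
    for e,zf in els:
        w=world(p,e);a=fill(c,[np.c_[w,np.full(len(w),.04)]]);b=fill(c,[np.c_[w,np.full(len(w),zf)]])
        out|=a&b
    return down(out)
def teal(i):
    i=i.astype(float);B,G,R=i[...,0],i[...,1],i[...,2];return np.clip(((G+B)/2-R-12)/35,0,1), (R-B>40)
T={}
for c in CI:
    t,o=teal(im[c]);T[c]=(t,o)
    print(c,[im[c][y,x].tolist() for y,x in ([(165,282),(200,283)] if c=="top" else [(193,338),(198,290)])])
def cost(v,cams=("top","side")):
    p=v[:3];s=0
    for c in cams:
        t,o=T[c];m=model(c,p,v[3],v[4])
        # compare only near the three elements
        w=(cv2.dilate((m>0).astype(np.uint8),np.ones((5,5)))>0)
        # leave out slot parts touching trough
        sl=np.zeros((1600,2560),np.uint8)
        for y in(.106,.05,-.006):
            sl|=fill(c,[np.c_[world(p,rect(-.1,.1,y-.02,y+.02)),np.full(4,z)] for z in(.01,.04)])
        w&=down(sl)<.01; w&=~cv2.dilate(o.astype(np.uint8),np.ones((3,3))).astype(bool)
        s+=((t-m)[w]**2).mean()
    return s
c0=ray("top",(266,198),.04);print(c0)
for cams in(("top","side"),("top",),("side",)):
    best=None
    v0=np.array([c0[0],c0[1],0,-.048,.059])
    for _ in range(3):
        sim=np.vstack([v0]+[v0+d for d in np.diag([.006,.006,.03,.004,.004])])
        r=minimize(cost,v0,args=(cams,),method="Nelder-Mead",options=dict(initial_simplex=sim,maxiter=160));v0=r.x
    print(cams,np.round(r.x,4),r.fun)
    if len(cams)==2:np.save("case.npy",r.x)
E
time python3 fit.py
python3 - <<'E'
from h import *
for c in("side","top"):
    bot.camera(c)
    for t in("scale","leveller","brush","needle_tool","caddy"):
        for d in bot.silhouettes(c,t)[:3]:
            m=d["mask"].astype(np.uint8);ct=max(cv2.findContours(m,0,1)[0],key=cv2.contourArea)
            x,y=np.nonzero(m)[1],np.nonzero(m)[0]
            print(c,t,round(d["confidence"],2),np.round(d["uv"],1),m.sum(),"box",x.min(),x.max(),y.min(),y.max(),"rect",[np.round(q,1).tolist() if np.ndim(q) else round(q,1) for q in cv2.minAreaRect(ct)])
            np.save(f"m_{c}_{t}_{int(d['uv'][0])}.npy",m)
E
```

```text
side [[134, 136, 92], [138, 139, 97]]
top [[108, 110, 69], [110, 113, 72]]
[0.55480916 0.14336549 0.04      ]
('top', 'side') [ 0.5591  0.1426 -0.0184 -0.0465  0.0605] 0.10282319428888315
('top',) [ 0.5584  0.1437 -0.0195 -0.0472  0.0608] 0.052748899101691046
('side',) [ 0.5611  0.1411 -0.0103 -0.0465  0.0597] 0.033118581283789875
side scale 0.68 [236.7 269.8] 510 box 219 251 262 281 rect [[234.8, 271.7], [16.0, 33.4], 81.9]
side scale 0.59 [284.5 257.5] 784 box 268 298 238 275 rect [[283.4, 256.5], [22.2, 37.6], 23.2]
side scale 0.57 [229.9 318.6] 1042 box 206 255 301 333 rect [[230.0, 316.2], [46.4, 24.3], 15.7]
side leveller 0.79 [336.9 243.3] 334 box 329 349 237 256 rect [[339.0, 246.5], [19.0, 20.0], 90.0]
side brush 0.61 [303.5 280.6] 259 box 297 306 267 297 rect [[301.5, 282.0], [30.0, 9.0], 90.0]
side needle_tool 0.54 [358.3 281.3] 294 box 353 364 265 295 rect [[358.2, 280.0], [9.8, 30.8], 7.1]
side needle_tool 0.37 [373.8 360.9] 1716 box 354 404 335 387 rect [[372.8, 359.8], [44.5, 50.9], 45.0]
side caddy 0.59 [327.4 303.9] 2551 box 288 371 283 324 rect [[328.9, 303.2], [39.8, 83.1], 88.2]
top scale 0.98 [353.5 231.1] 813 box 334 374 215 247 rect [[354.2, 230.0], [39.4, 21.9], 24.4]
top scale 0.94 [411.  277.9] 834 box 397 428 259 301 rect [[412.8, 279.9], [22.0, 39.6], 22.2]
top scale 0.76 [366.6 278.8] 415 box 358 373 262 290 rect [[365.5, 276.0], [28.0, 15.0], 90.0]
top leveller 0.75 [347.8 177.2] 283 box 339 357 168 186 rect [[348.0, 177.0], [18.0, 18.0], 90.0]
top needle_tool 0.51 [423.8 168.8] 165 box 416 433 160 175 rect [[424.5, 167.6], [8.7, 21.2], 51.3]
top caddy 0.94 [411.4 196.6] 1459 box 401 428 162 231 rect [[414.5, 196.5], [25.3, 69.3], 2.6]
top caddy 0.42 [206.7 190.9] 4401 box 184 228 130 245 rect [[206.3, 187.9], [41.5, 114.9], 2.1]
real	0m9.386s
user	0m10.701s
sys	0m2.635s
```

```bash
cat > objs.py <<'E'
from h import *
import sys,glob
def hullmask(c,P):
    m=np.zeros((1600,2560),np.uint8);h=cv2.convexHull(np.float32(proj(c,P)))
    cv2.fillConvexPoly(m,np.round((h+.5)*64-32).astype(np.int32),255,shift=4);return down(m)
th=np.linspace(0,2*np.pi,32)
def box(v):
    c,s=np.cos(v[2]),np.sin(v[2]);P=np.array([(x,y,z) for x in(-.06,.06) for y in(-.031,.031) for z in(0,.022)])
    return np.c_[v[0]+c*P[:,0]-s*P[:,1],v[1]+s*P[:,0]+c*P[:,1],P[:,2]]
def puck(v): return np.vstack([np.c_[v[0]+.029*np.cos(th),v[1]+.029*np.sin(th),np.full(32,z)] for z in(0,.03)])
def fit(f,M,v0,d):
    C=lambda v:sum(((hullmask(c,f(v))-M[c])**2).sum() for c in M)
    v0=np.array(v0,float)
    for _ in range(2):
        v0=minimize(C,v0,method="Nelder-Mead",options=dict(initial_simplex=np.vstack([v0]+[v0+e for e in np.diag(d)]),maxiter=100)).x
    return v0,C(v0)
def near(c,t,uv,r=25):
    ds=[d for d in bot.silhouettes(c,t) if np.hypot(*(np.array(d["uv"])-uv))<r]
    return ds[0]["mask"].astype(float) if ds else None
def find(t,p,r=40):  # refit scale/leveller near world p
    M={}
    for c in CI:
        bot.camera(c);m=near(c,t,proj(c,[p[0],p[1],.015])[0],r)
        if m is not None:M[c]=m
    return M
E
python3 - <<'E'
from objs import *
L=lambda c,t,u:np.load(f"m_{c}_{t}_{u}.npy").astype(float)
M=dict(side=L("side","scale",284),top=L("top","scale",353))
for MM in(M,{"top":M["top"]},{"side":M["side"]}):
    print("scale",[np.round(q,4) for q in fit(box,MM,[*ray("top",(354,230),.022)[:2],1.15],[.006,.006,.1])])
M=dict(side=L("side","leveller",336),top=L("top","leveller",347))
for MM in(M,{"top":M["top"]},{"side":M["side"]}):
    print("lev",[np.round(q,4) for q in fit(puck,MM,ray("top",(348,177),.03)[:2],[.006,.006])])
# tools
im={c:cv2.imread(f"pics/{c}0.png").astype(int) for c in CI}
R={}
for c in CI:
    b,g,r=im[c][...,0],im[c][...,1],im[c][...,2]
    red=(r-np.maximum(g,b)>45);roi=np.zeros_like(red);x,y=(301,283) if c=="side" else (420,215)
    roi[y-25:y+25,x-15:x+15]=1;red&=roi;R[c]=red;ys,xs=np.nonzero(red);print(c,red.sum(),xs.min(),xs.max(),ys.min(),ys.max())
N={"side":L("side","needle_tool",358)>0,"top":L("top","needle_tool",423)>0}
def axis(v,r,s0,s1):
    d=np.array([v[2],v[3],1]);d/=np.linalg.norm(d);e=np.cross(d,[1,0,0]);e/=np.linalg.norm(e);f=np.cross(d,e)
    ft=np.array([v[0],v[1],.017]);ring=r*(np.cos(th)[:,None]*e+np.sin(th)[:,None]*f)
    return np.vstack([ft+s*d+ring for s in(s0,s1)])
def tfit(M,r,s0,v0,name):
    def C(v):
        t=0
        for c in M:
            a=hullmask(c,axis(v,r,.095,.18));f=hullmask(c,axis(v,r,s0,.18))
            t+=(a*(1-M[c])).sum()+((1-f)*M[c]).sum()
        return t+ 3e3*(v[2]**2+v[3]**2)*.1
    v0=np.array(v0,float)
    for _ in range(4):
        v0=minimize(C,v0,method="Nelder-Mead",options=dict(initial_simplex=np.vstack([v0]+[v0+e for e in np.diag([.006,.006,.04,.04])]),maxiter=150)).x
    d=np.array([v0[2],v0[3],1]);d/=np.linalg.norm(d)
    print(name,"foot",np.round(v0[:2],4),"tilt",np.round(v0[2:],3),"at139",np.round(np.r_[v0[:2],.016]+.139*d,4),C(v0))
tfit(R,.011,.06,[*ray("top",(418,218),.1)[:2],0,0],"brush")
tfit(N,.0125,.06,[*ray("top",(420,172),.1)[:2],0,0],"needle")
# pots
m={"side":L("side","caddy",327),"top":L("top","caddy",411)}
def cad(v):
    c,s=np.cos(v[2]),np.sin(v[2]);P=np.array([(x,y,z) for x in(-.0375,.0375) for y in(-.1125,.1125) for z in(0,.012)]+[(x,y,.102) for x in(-.022,.022) for y in(-.094,.094)])
    return np.c_[v[0]-P[:,1]*c-P[:,0]*s,v[1]+P[:,0]*c-P[:,1]*s,P[:,2]]
v,c=fit(cad,m,[*ray("top",(413,197),.03)[:2],0],[.006,.006,.05]);print("caddy",np.round(v,4),c)
for y in(.072,0,-.072):print(np.round([v[0]-y*np.cos(v[2]),v[1]-y*np.sin(v[2])],4))
for n,uv,z in(("pitcher",(470,172),.1),("cup",(463,210),.05),("carafe",(162,160),.1),("funnel",(175,218),.04),("cupfar",(330,124),.05),("tamp",(155,268),.1)):print(n,np.round(ray("top",uv,z)[:2],3))
E
```

```text
scale [array([ 0.4519, -0.1334,  1.1757]), np.float64(94.5058)]
scale [array([ 0.4508, -0.1336,  1.171 ]), np.float64(40.827)]
scale [array([ 0.4529, -0.1317,  1.1749]), np.float64(40.5519)]
lev [array([ 0.6215, -0.1196]), np.float64(32.481)]
lev [array([ 0.6208, -0.119 ]), np.float64(4.722)]
lev [array([ 0.6221, -0.1208]), np.float64(22.8397)]
side 228 295 307 267 297
top 60 413 428 212 222
brush foot [ 0.4894 -0.3249] tilt [-0.033  0.004] at139 [ 0.4848 -0.3244  0.1549] 136.49031982525372
needle foot [ 0.6296 -0.3345] tilt [-0.005 -0.035] at139 [ 0.6289 -0.3394  0.1549] 38.56072546292923
caddy [ 0.5572 -0.3305 -0.0918] 1006.9337639369473
[ 0.4855 -0.3239]
[ 0.5572 -0.3305]
[ 0.6289 -0.3371]
pitcher [ 0.62  -0.484]
cup [ 0.508 -0.473]
carafe [0.668 0.452]
funnel [0.496 0.427]
cupfar [ 0.788 -0.061]
tamp [0.344 0.464]
```

```bash
cat > to.py <<'E'
# usage: to.py x y z(mm)  zdir(az,el deg)  yaz(deg) -> shift, rotvec
import sys,numpy as np
from scipy.spatial.transform import Rotation as R
from workcell import bot
o=bot.get_obs();a=list(map(float,sys.argv[1:]))
p=np.array(o["eef_pos"])*1000;r0=R.from_quat(o["tool_rot"])
az,el=np.radians(a[3:5]);z=np.array([np.cos(el)*np.cos(az),np.cos(el)*np.sin(az),np.sin(el)])
y=np.array([np.cos(np.radians(a[5])),np.sin(np.radians(a[5])),0]);y-=z*(y@z);y/=np.linalg.norm(y)
print("t",round(o["clock"],2),"j",np.round(o["joint_pos"],2),"pos",np.round(p,1),"F",np.round(o["ft_force"],1),"grip",round(o["grip_width"]*1000,1))
for s in(1,-1):
    r=(R.from_matrix(np.c_[np.cross(y*s,z),y*s,z])*r0.inv()).as_rotvec()
    print("shift",np.round(np.array(a[:3])-p,1),"rot",np.round(r,4))
E
python3 to.py 340 80 350 0 -90 56.26; python3 -m inch '[100,-200,80,0,0,-0.1,100, 100,-200,80,0,0,-0.2,100, 100,-200,80,0,0,-0.307,100, 100,-200,80,0,0,-0.307,100, 100,-200,80,0,0,-0.307,100, 210,-400,80,0,0,-0.307,100, 210,-400,80,0,0,-0.307,100, 210,-400,80,0,0,-0.307,100]'; python3 to.py 440 -294 300 -33.8 0 56.26
```

```text
t 2.9 j [ 1.29  0.24  0.01  1.34 -0.    1.57] pos [139.  480.3 253.3] F [-0.  -0.4 -0.1] grip 85.1
shift [ 201.  -400.3   96.7] rot [-0.      0.     -0.3071]
shift [ 201.  -400.3   96.7] rot [-0.     -0.      2.8345]
clock: 3.57
eef_pos: [0.2869, 0.1935, 0.329]
tool_rot: [0.29, 0.957, 0.001, 0.001]
ft_force: [1.3, 0.6, -1.0]
grip_width: 0.0857
grasp_force: 0.0
t 3.57 j [ 0.59 -0.09 -0.16  1.5  -0.    1.18] pos [286.9 193.5 329. ] F [ 1.3  0.6 -1. ] grip 85.7
shift [ 153.1 -487.5  -29. ] rot [-0.8731 -1.3048 -0.0032]
shift [ 153.1 -487.5  -29. ] rot [-1.8491  1.2324  2.2203]
```

```bash
python3 -m inch '[0,-110,0,0,0,0,100, 0,-110,0,0,0,0,100, 0,-200,0,0,0,0,100, 20,-300,0,0,0,0,100, 40,-374,0,0,0,0,100, 91,-374,0,0,0,0,100, 91,-374,0,0,0,0,100, 91,-374,0,0,0,0,100]'; python3 to.py 440 -294 330 -33.8 0 56.26
python3 -m inch '[0,0,0,-0.07,-0.104,0,100, 0,0,0,-0.14,-0.208,0,100, 0,0,0,-0.2,-0.31,0,100, 0,0,0,-0.27,-0.41,0,100, 0,0,0,-0.34,-0.52,0,100, 0,0,0,-0.41,-0.62,0,100, 0,0,0,-0.48,-0.72,0,100, 0,0,0,-0.48,-0.72,0,100]'; python3 to.py 400 -267.6 210 -33.8 0 56.26
```

```text
clock: 4.23
eef_pos: [0.352, -0.1276, 0.3288]
tool_rot: [0.291, 0.957, 0.0, 0.001]
ft_force: [0.7, 0.7, 0.0]
grip_width: 0.0855
grasp_force: 0.0
t 4.23 j [-0.35 -0.03 -0.11  1.49  0.    0.24] pos [ 352.  -127.6  328.8] F [0.7 0.7 0. ] grip 85.5
shift [  88.  -166.4    1.2] rot [-8.7350e-01 -1.3033e+00 -4.0000e-04]
shift [  88.  -166.4    1.2] rot [ 1.8475 -1.2362 -2.2189]
clock: 4.9
eef_pos: [0.3453, -0.1236, 0.3176]
tool_rot: [0.261, 0.872, -0.122, 0.396]
ft_force: [-2.2, 1.0, -5.5]
grip_width: 0.0853
grasp_force: 0.0
t 4.9 j [-0.03 -0.62 -0.81  0.61 -0.41  0.38] pos [ 345.3 -123.6  317.6] F [-2.2  1.  -5.5] grip 85.3
shift [  54.7 -144.  -107.6] rot [-0.3912 -0.5988 -0.0027]
shift [  54.7 -144.  -107.6] rot [-2.4417  1.6296  1.0969]
```

```bash
python3 -m inch '[40,-30,0,0,0,0,100, 60,-60,0,0,0,0,100, 75,-95,0,-0.07,-0.104,0,100, 75,-130,0,-0.14,-0.208,0,100, 75,-150,0,-0.21,-0.31,0,100, 75,-150,0,-0.28,-0.42,0,100, 75,-150,0,-0.35,-0.52,0,100, 75,-150,0,-0.39,-0.6,0,100]'; python3 to.py 410 -275 158 -33.8 0 56.26
```

```text
clock: 5.57
eef_pos: [0.4427, -0.287, 0.3504]
tool_rot: [0.227, 0.741, -0.182, 0.605]
ft_force: [-12.2, 8.9, 1.1]
grip_width: 0.0853
grasp_force: 0.0
t 5.57 j [-0.56 -0.21 -1.09 -0.67 -0.03  0.01] pos [ 442.7 -287.   350.4] F [-12.2   8.9   1.1] grip 85.3
shift [ -32.7   12.  -192.4] rot [-0.1177 -0.1663 -0.0006]
shift [ -32.7   12.  -192.4] rot [ 2.5932 -1.7349 -0.3188]
```

```bash
cat > fk.py <<'E'
import numpy as np
from scipy.optimize import least_squares
D=np.array([(.2406,.005,1.3352,.5,.2533),(-.09,-.16,1.5,.346,.329),(-.03,-.11,1.49,.3744,.3288),(-.21,-1.09,-.67,.5276,.3504)])
def fk(v,q):
    h,a2,d2,a3,d3,w,L=v;q2,q3,q4=q;A=q2+d2;B=q2-q3+d3;p=q2-q3+q4
    # B,p: angle below horizontal
    return np.array([a2*np.sin(A)+a3*np.cos(B)+L*np.cos(p)+w*np.sin(p),h+a2*np.cos(A)-a3*np.sin(B)-L*np.sin(p)+w*np.cos(p)])
for L0 in(.2,.3):
  for w0 in(0,.07):
    v0=np.array([.27,.28,.1,.34,0,w0,L0])
    f=lambda v:np.r_[np.concatenate([fk(v,d[:3])-d[3:] for d in D])*100,(v-v0)*.3]
    r=least_squares(f,v0);v=r.x;print(np.round(v,3),np.round(f(v)[:8],2))
    for rz in((.583,.158),(.48,.158),(.715,.158),(.6,.3),(.6,.25)):
        g=least_squares(lambda q:np.r_[fk(v,q)-rz,(q[0]-q[1]+q[2])],[.2,-.8,-1.]);print(rz,np.round(g.x,2),round(g.cost,6))
E
python3 fk.py
```

```text
[ 0.248  0.501 -0.005  0.395 -0.003 -0.002  0.391] [-0.01  0.03 -0.06  0.08  0.07 -0.1   0.   -0.  ]
(0.583, 0.158) [ 1.15 -1.15 -2.31] 0.0
(0.48, 0.158) [ 1.86 -1.42 -3.28] 0.0
(0.715, 0.158) [ 0.94 -0.84 -1.77] 0.0
(0.6, 0.3) [ 0.47 -1.14 -1.61] 0.0
(0.6, 0.25) [ 0.71 -1.16 -1.87] 0.0
[ 0.247  0.501 -0.005  0.395 -0.004 -0.002  0.39 ] [-0.01  0.03 -0.06  0.08  0.07 -0.1   0.   -0.  ]
(0.583, 0.158) [ 1.15 -1.16 -2.31] 0.0
(0.48, 0.158) [ 1.86 -1.42 -3.28] 0.0
(0.715, 0.158) [ 0.93 -0.84 -1.77] 0.0
(0.6, 0.3) [ 0.46 -1.14 -1.61] 0.0
(0.6, 0.25) [ 0.71 -1.16 -1.87] 0.0
[ 0.25   0.502 -0.007  0.397  0.    -0.002  0.392] [-0.01  0.03 -0.06  0.08  0.07 -0.1   0.   -0.  ]
(0.583, 0.158) [ 1.16 -1.15 -2.31] 0.0
(0.48, 0.158) [ 1.87 -1.41 -3.28] 0.0
(0.715, 0.158) [ 0.94 -0.83 -1.77] 0.0
(0.6, 0.3) [ 0.47 -1.14 -1.61] 0.0
(0.6, 0.25) [ 0.72 -1.16 -1.88] 0.0
[ 0.249  0.502 -0.006  0.396 -0.001 -0.002  0.392] [-0.01  0.03 -0.06  0.08  0.07 -0.1   0.   -0.  ]
(0.583, 0.158) [ 1.16 -1.15 -2.31] 0.0
(0.48, 0.158) [ 1.87 -1.41 -3.28] 0.0
(0.715, 0.158) [ 0.94 -0.84 -1.77] 0.0
(0.6, 0.3) [ 0.47 -1.14 -1.61] 0.0
(0.6, 0.25) [ 0.71 -1.16 -1.87] 0.0
```

```bash
python3 to.py 485 -324 280 -65 0 25; python3 -m inch '[15,-10,-15,-0.06,-0.09,-0.05,100, 30,-20,-30,-0.1,-0.14,-0.12,100, 40,-30,-45,-0.12,-0.17,-0.2,100, 42,-37,-60,-0.14,-0.16,-0.3,100, 42,-37,-70,-0.16,-0.14,-0.4,100, 42,-37,-70,-0.16,-0.13,-0.5,100, 42,-37,-70,-0.16,-0.12,-0.54,100, 42,-37,-70,-0.16,-0.12,-0.54,100]';  python3 to.py 485 -324 280 -65 0 25
```

```text
t 5.57 j [-0.56 -0.21 -1.09 -0.67 -0.03  0.01] pos [ 442.7 -287.   350.4] F [-12.2   8.9   1.1] grip 85.3
shift [ 42.3 -37.  -70.4] rot [-0.1601 -0.1301 -0.5432]
shift [ 42.3 -37.  -70.4] rot [-2.0031  2.3357  0.3051]
clock: 6.23
eef_pos: [0.4914, -0.3216, 0.2801]
tool_rot: [0.376, 0.601, -0.38, 0.595]
ft_force: [1.8, -0.6, 0.6]
grip_width: 0.0856
grasp_force: 0.0
t 6.23 j [-0.18  0.51 -0.99 -1.49 -0.95 -0.  ] pos [ 491.4 -321.6  280.1] F [ 1.8 -0.6  0.6] grip 85.6
shift [-6.4 -2.4 -0.1] rot [-0.     -0.0106 -0.0072]
shift [-6.4 -2.4 -0.1] rot [-1.3338  2.8338  0.007 ]
```

```bash
python3 -m inch '[-6,-2,-20,0,-0.01,-0.007,100, -6,-2,-50,0,-0.01,-0.007,100, -6,-2,-80,0,-0.01,-0.007,100, -6,-2,-110,0,-0.01,-0.007,100, -6,-2,-122,0,-0.01,-0.007,100, -6,-2,-122,0,-0.01,-0.007,100, -6,-2,-122,0,-0.01,-0.007,100, -6,-2,-122,0,-0.01,-0.007,100]';  python3 to.py 485 -324 157 -65 0 25; python3 - <<'E'
from h import *
for c in CI: cv2.imwrite(f"pics/{c}1.png",bot.camera(c))
a=cv2.imread("pics/side1.png")[200:360,200:440];b=cv2.imread("pics/top1.png")[130:290,300:540]
cv2.imwrite("pics/c2.png",cv2.resize(np.vstack([a,b]),None,fx=1.8,fy=1.8))
E
```

```text
clock: 6.9
eef_pos: [0.4802, -0.3252, 0.1614]
tool_rot: [0.381, 0.595, -0.38, 0.597]
ft_force: [0.5, -1.3, 0.8]
grip_width: 0.0856
grasp_force: 0.0
t 6.9 j [-0.19  0.95 -0.99 -1.94 -0.95  0.  ] pos [ 480.2 -325.2  161.4] F [ 0.5 -1.3  0.8] grip 85.6
shift [ 4.8  1.2 -4.4] rot [0.0007 0.0035 0.0019]
shift [ 4.8  1.2 -4.4] rot [ 1.3237 -2.8459  0.0033]
```

View pics/c2.png

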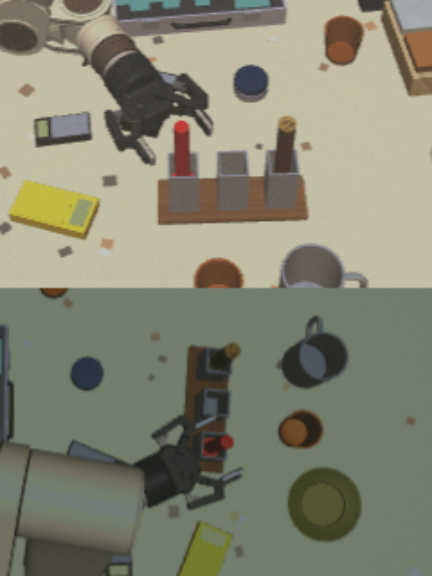

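The open fingers straddle the red handle: in the crop, side fingertips are at (150,158) and (210,128) with the handle at (182,145). Closing now, then lifting.

```bash
python3 -m inch '[5,-2,0,0,0,0,100, 5,-2,0,0,0,0,0, 5,-2,0,0,0,0,0, 5,-2,0,0,0,0,0, 5,-2,0,0,0,0,0, 5,-2,0,0,0,0,0, 5,-2,0,0,0,0,0, 5,-2,0,0,0,0,0]'; python3 -m inch '[0,0,0,0,0,0,0, 0,0,0,0,0,0,0, 0,0,10,0,0,0,0, 0,0,30,0,0,0,0, 0,0,60,0,0,0,0, 0,0,90,0,0,0,0, 0,0,110,0,0,0,0, 0,0,110,0,0,0,0]';  python3 to.py 485 -324 270 -65 0 25
```

```text
clock: 7.67
eef_pos: [0.4846, -0.3263, 0.1604]
tool_rot: [0.381, 0.595, -0.38, 0.597]
ft_force: [-0.3, 0.3, 1.6]
grip_width: 0.0208
grasp_force: 58.4
clock: 8.33
eef_pos: [0.4844, -0.3264, 0.2748]
tool_rot: [0.382, 0.593, -0.379, 0.599]
ft_force: [-0.6, -0.3, -0.2]
grip_width: 0.0205
grasp_force: 58.5
t 8.33 j [-0.19  0.54 -1.01 -1.56 -0.95  0.  ] pos [ 484.4 -326.4  274.8] F [-0.6 -0.3 -0.2] grip 20.5
shift [ 0.6  2.4 -4.8] rot [0.0015 0.0084 0.0022]
shift [ 0.6  2.4 -4.8] rot [ 1.3216 -2.8424  0.0078]
```

```bash
python3 -m inch '[0,0,5,0.1,0.047,0,0, 0,0,10,0.2,0.094,0,0, 0,0,15,0.3,0.14,0,0, 0,10,20,0.4,0.187,0,0, 0,20,25,0.5,0.233,0,0, 0,30,25,0.6,0.28,0,0, 0,50,25,0.7,0.327,0,0, 0,70,25,0.8,0.373,0,0]'; python3 -m inch '[0,30,0,0.1,0.047,0,0, 0,60,0,0.2,0.094,0,0, 0,90,0,0.3,0.14,0,0, 0,120,0,0.4,0.187,0,0, 0,150,0,0.5,0.233,0,0, 0,180,0,0.6,0.28,0,0, 0,210,0,0.63,0.3,0,0, 0,210,0,0.63,0.3,0,0]';python3 to.py 565 94 200 0 -90 -1
```

```text
clock: 9.0
eef_pos: [0.4902, -0.2774, 0.2892]
tool_rot: [0.447, 0.708, -0.29, 0.463]
ft_force: [0.6, -0.1, -2.0]
grip_width: 0.0208
grasp_force: 58.5
clock: 9.67
eef_pos: [0.4935, -0.0633, 0.2908]
tool_rot: [0.519, 0.824, -0.117, 0.193]
ft_force: [1.7, -1.0, -0.3]
grip_width: 0.0203
grasp_force: 58.7
t 9.67 j [ 0.11  0.09 -0.16  1.15 -0.43  1.2 ] pos [493.5 -63.3 290.8] F [ 1.7 -1.  -0.3] grip 20.3
shift [ 71.5 157.3 -90.8] rot [ 0.4477  0.1057 -0.4554]
shift [ 71.5 157.3 -90.8] rot [-0.1434  0.6072  2.617 ]
```

```bash
python3 -m inch '[25,40,-5,0.08,0.02,-0.08,0, 50,80,-10,0.17,0.04,-0.17,0, 70,120,-20,0.26,0.06,-0.26,0, 70,151,-40,0.34,0.08,-0.34,0, 70,151,-60,0.4,0.1,-0.42,0, 70,151,-80,0.448,0.106,-0.455,0, 70,151,-100,0.448,0.106,-0.455,0, 70,151,-100,0.448,0.106,-0.455,0]';python3 to.py 564 88 150 0 -90 -1; python3 - <<'E'
from h import *
I={c:bot.camera(c) for c in CI}
for c in CI: cv2.imwrite(f"pics/{c}2.png",I[c])
cv2.imwrite("pics/c3.png",np.vstack([cv2.resize(I["side"][110:240,230:390],None,fx=2.3,fy=2.3),cv2.resize(I["top"][130:260,180:340],None,fx=2.3,fy=2.3)]))
for c in CI:
    i=cv2.imread(f"pics/{c}0.png").astype(int);m=((i[...,2]-i[...,0]>40)).astype(np.uint8)
    x0,y0,x1,y1=(225,185,290,250) if c=="top" else (260,160,330,210)
    k=np.zeros_like(m);k[y0:y1,x0:x1]=m[y0:y1,x0:x1];n,_,st,ce=cv2.connectedComponentsWithStats(k)
    P=[]
    for j in range(1,n):
        if st[j,4]>=6: P.append((st[j,4],np.round(ce[j],1).tolist(),np.round(ray(c,ce[j],.04)[:2],4).tolist()))
    print(c,*P,sep="\n")
E
```

```text
clock: 10.33
eef_pos: [0.5584, 0.0824, 0.1835]
tool_rot: [0.715, 0.7, -0.008, -0.003]
ft_force: [-0.7, -0.7, -0.8]
grip_width: 0.0202
grasp_force: 58.9
t 10.33 j [ 0.15  0.42  0.07  1.24 -0.01  1.74] pos [558.4  82.4 183.5] F [-0.7 -0.7 -0.8] grip 20.2
shift [  5.6   5.6 -33.5] rot [ 0.0082 -0.0156  0.0038]
shift [  5.6   5.6 -33.5] rot [-0.0245 -0.0129 -3.1376]
side
(np.int32(23), [313.2, 181.3], [0.5784, 0.1472])
(np.int32(24), [288.0, 183.1], [0.4942, 0.1496])
(np.int32(22), [297.0, 183.1], [0.5238, 0.1457])
(np.int32(24), [305.3, 182.0], [0.5518, 0.147])
(np.int32(22), [270.6, 184.8], [0.4365, 0.1495])
(np.int32(23), [280.8, 184.4], [0.4702, 0.1465])
top
(np.int32(26), [264.0, 190.5], [0.5787, 0.1497])
(np.int32(13), [264.0, 199.0], [0.5517, 0.1496])
(np.int32(26), [264.0, 207.5], [0.5249, 0.1496])
(np.int32(25), [263.8, 217.5], [0.4936, 0.1504])
(np.int32(27), [264.0, 224.6], [0.4712, 0.1496])
(np.int32(25), [263.2, 235.5], [0.4373, 0.152])
```

View pics/c3.png

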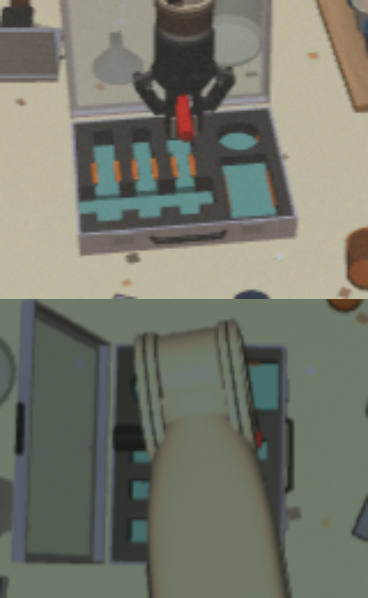

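```bash
python3 -m inch '[6,6,0,0.008,-0.016,0.004,0, 6,6,-30,0.008,-0.016,0.004,0, 6,6,-60,0.008,-0.016,0.004,0, 6,6,-90,0.008,-0.016,0.004,0, 6,6,-105,0.008,-0.016,0.004,0, 6,6,-110,0.008,-0.016,0.004,0, 6,6,-110,0.008,-0.016,0.004,0, 6,6,-110,0.008,-0.016,0.004,0]';python3 to.py 564 88 55 0 -90 -1; python3 - <<'E'
from h import *
I=bot.camera("side")
cv2.imwrite("pics/c4.png",cv2.resize(I[110:240,230:390],None,fx=4,fy=4,interpolation=cv2.INTER_CUBIC))
E
```

```text
clock: 11.1
eef_pos: [0.5689, 0.0899, 0.0824]
tool_rot: [0.713, 0.701, 0.007, 0.005]
ft_force: [-0.2, -0.7, -0.8]
grip_width: 0.0205
grasp_force: 58.9
t 11.1 j [ 0.16  0.5  -0.08  0.98 -0.    1.74] pos [568.9  89.9  82.4] F [-0.2 -0.7 -0.8] grip 20.5
shift [ -4.9  -1.9 -27.4] rot [-0.0024  0.016  -0.0013]
shift [ -4.9  -1.9 -27.4] rot [-0.0251 -0.0038  3.1402]
```

View pics/c4.png

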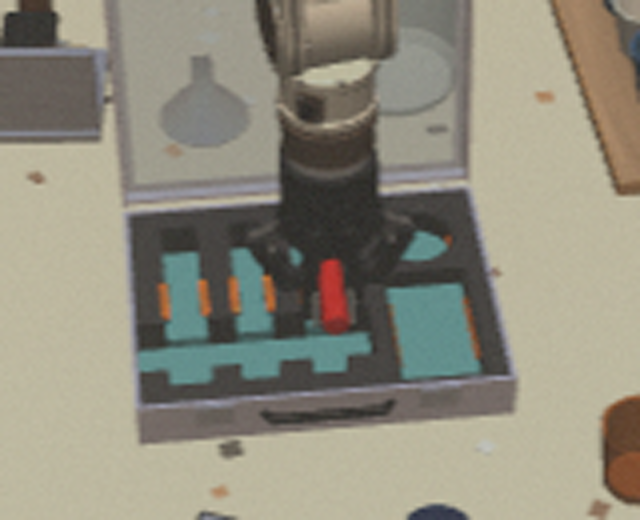

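```bash
python3 -m inch '[-5,-2,0,-0.002,0.016,-0.001,0, -5,-2,0,-0.002,0.016,-0.001,0, -5,-2,0,-0.002,0.016,-0.001,0, -5,-2,0,-0.002,0.016,-0.001,0, -5,-2,0,-0.002,0.016,-0.001,0]';python3 to.py 564 88 55 0 -90 -1
```

```text
clock: 11.57
eef_pos: [0.5626, 0.0873, 0.081]
tool_rot: [0.713, 0.701, -0.001, -0.001]
ft_force: [0.0, 0.6, -0.6]
grip_width: 0.0203
grasp_force: 58.9
t 11.57 j [ 0.15  0.51 -0.08  0.99  0.    1.74] pos [562.6  87.3  81. ] F [ 0.   0.6 -0.6] grip 20.3
shift [  1.4   0.7 -26. ] rot [ 0.     -0.0027  0.0003]
shift [  1.4   0.7 -26. ] rot [-4.3000e-03 -1.0000e-04 -3.1413e+00]
```

```bash
python3 -m inch '[1,1,-5,0,-0.003,0,0, 1,1,-12,0,-0.003,0,0, 1,1,-19,0,-0.003,0,0, 1,1,-25,0,-0.003,0,0, 1,1,-29,0,-0.003,0,0, 1,1,-31,0,-0.003,0,0, 1,1,-31,0,-0.003,0,0, 1,1,-31,0,-0.003,0,0]';python3 to.py 564 88 47 0 -90 -1;  python3 -m inch '[0,0,-2,0,0,0,0, 0,0,-3,0,0,0,0, 0,0,-3,0,0,0,0, 0,0,-3,0,0,0,0]'
```

```text
clock: 12.23
eef_pos: [0.5634, 0.0883, 0.0494]
tool_rot: [0.713, 0.701, -0.0, -0.0]
ft_force: [-0.6, -0.6, -1.1]
grip_width: 0.0202
grasp_force: 58.9
t 12.23 j [ 0.16  0.54 -0.11  0.92 -0.    1.74] pos [563.4  88.3  49.4] F [-0.6 -0.6 -1.1] grip 20.2
shift [ 0.6 -0.3 -2.4] rot [ 0.0002 -0.0007  0.0002]
shift [ 0.6 -0.3 -2.4] rot [-1.2000e-03 -4.0000e-04 -3.1414e+00]
clock: 12.57
eef_pos: [0.5635, 0.0883, 0.0467]
tool_rot: [0.713, 0.701, -0.0, -0.0]
ft_force: [-0.7, -0.5, 0.1]
grip_width: 0.0203
grasp_force: 58.9
```

```bash
python3 -m inch '[0,0,-1,0,0,0,0, 0,0,-2,0,0,0,0, 0,0,-2,0,0,0,0]';python3 -m inch '[0,0,-1,0,0,0,0, 0,0,-2,0,0,0,0, 0,0,-2,0,0,0,0]'; python3 -m inch '[0,0,-1,0,0,0,0, 0,0,-1,0,0,0,0]'
```

```text
clock: 12.82
eef_pos: [0.5633, 0.0883, 0.0444]
tool_rot: [0.713, 0.701, -0.0, -0.0]
ft_force: [1.2, -0.4, -2.0]
grip_width: 0.0203
grasp_force: 58.9
clock: 13.07
eef_pos: [0.5638, 0.0884, 0.0426]
tool_rot: [0.713, 0.701, 0.0, 0.0]
ft_force: [1.1, -0.2, -0.1]
grip_width: 0.0202
grasp_force: 58.9
clock: 13.23
eef_pos: [0.5639, 0.0884, 0.0418]
tool_rot: [0.713, 0.701, 0.0, 0.0]
ft_force: [1.3, -0.6, 1.0]
grip_width: 0.021
grasp_force: 59.0
```

```bash
python3 -m inch '[0,0,-1,0,0,0,0, 0,0,-2,0,0,0,0, 0,0,-2,0,0,0,0]';  python3 -m inch '[0,0,0,0,0,0,30, 0,0,0,0,0,0,40, 0,0,0,0,0,0,45, 0,0,0,0,0,0,45, 0,0,40,0,0,0,45, 0,0,80,0,0,0,45, 0,0,80,0,0,0,45, 0,0,80,0,0,0,0]'; python3 - <<'E'
from h import *
I=bot.camera("side")
cv2.imwrite("pics/c5.png",cv2.resize(I[130:230,240:370],None,fx=4,fy=4,interpolation=cv2.INTER_CUBIC))
E
```

```text
clock: 13.48
eef_pos: [0.564, 0.0884, 0.0402]
tool_rot: [0.713, 0.701, 0.0, 0.0]
ft_force: [0.1, -0.4, 5.5]
grip_width: 0.0208
grasp_force: 59.3
clock: 14.15
eef_pos: [0.5656, 0.0887, 0.1225]
tool_rot: [0.713, 0.701, 0.002, 0.002]
ft_force: [-0.3, -0.1, -1.0]
grip_width: 0.0272
grasp_force: 0.0
```

View pics/c5.png

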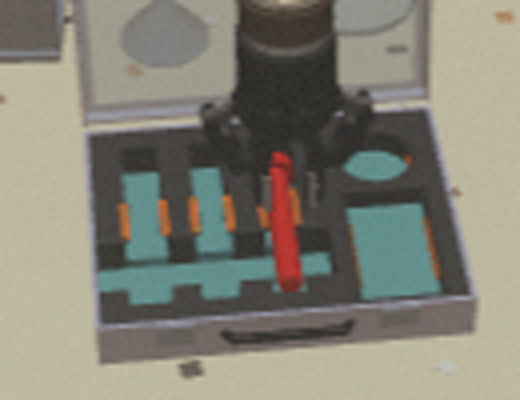

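The brush lies lined up on the lips in its slot (crop (285,220)). Pressing over its mid next.

```bash
python3 -m inch '[0,30,0,0,0,0,0, 0,59,0,0,0,0,0, 0,59,0,0,0,0,0, 0,59,-15,0,0,0,0, 0,59,-30,0,0,0,0, 0,59,-38,0,0,0,0, 0,59,-38,0,0,0,0, 0,59,-38,0,0,0,0]';python3 to.py 565 148 75 0 -90 -1;python3 -m inch '[0,0,-2,0,0,0,0, 0,0,-4,0,0,0,0, 0,0,-6,0,0,0,0, 0,0,-8,0,0,0,0, 0,0,-8,0,0,0,0]';python3 -m inch '[0,0,-2,0,0,0,0, 0,0,-4,0,0,0,0, 0,0,-6,0,0,0,0, 0,0,-6,0,0,0,0]'
```

```text
clock: 14.87
eef_pos: [0.5624, 0.1468, 0.0803]
tool_rot: [0.713, 0.701, -0.002, -0.001]
ft_force: [-0.9, -0.2, 0.3]
grip_width: 0.0
grasp_force: 0.0
t 14.87 j [ 0.26  0.53 -0.04  1.01 -0.    1.84] pos [562.4 146.8  80.3] F [-0.9 -0.2  0.3] grip 0.0
shift [ 2.6  1.2 -5.3] rot [ 0.0011 -0.0034  0.0005]
shift [ 2.6  1.2 -5.3] rot [-5.4000e-03 -1.7000e-03 -3.1411e+00]
clock: 15.28
eef_pos: [0.5642, 0.1474, 0.0755]
tool_rot: [0.713, 0.701, 0.001, 0.001]
ft_force: [-2.2, -0.9, 7.1]
grip_width: -0.0001
grasp_force: 3.5
clock: 15.62
eef_pos: [0.5644, 0.1476, 0.07]
tool_rot: [0.713, 0.701, 0.001, 0.001]
ft_force: [-1.9, 0.1, 9.1]
grip_width: 0.0001
grasp_force: 4.6
```

```bash
python3 -m inch '[0,0,-1,0,0,0,0, 0,0,-2,0,0,0,0, 0,0,-3,0,0,0,0, 0,0,-3,0,0,0,0]';python3 -m inch '[0,0,-1,0,0,0,0, 0,0,-2,0,0,0,0, 0,0,-2,0,0,0,0]'
```

```text
clock: 15.95
eef_pos: [0.5645, 0.1476, 0.0669]
tool_rot: [0.713, 0.701, 0.001, 0.001]
ft_force: [-1.8, -0.2, 9.5]
grip_width: 0.0003
grasp_force: 4.5
clock: 16.2
eef_pos: [0.5648, 0.1476, 0.0667]
tool_rot: [0.713, 0.701, 0.002, 0.001]
ft_force: [-4.9, -1.4, 17.8]
grip_width: 0.0
grasp_force: 9.4
```

Brush home (top at 44.7 mm, hard stop 17.8 N). On to the needle tool.

```bash
python3 -m inch '[0,0,40,0,0,0,0, 0,0,80,0,0,0,50, 0,0,120,0,0,0,100, 0,-30,160,0,0,0.08,100, 0,-60,190,0,0,0.16,100, 0,-90,220,0,0,0.25,100, 0,-130,240,0,0,0.35,100, 0,-170,240,0,0,0.454,100]'; python3 -m inch '[0,-40,0,0,0,0,100, 0,-80,0,-0.1,-0.047,0,100, 0,-120,0,-0.2,-0.094,0,100, 0,-160,0,-0.3,-0.14,0,100, 0,-200,0,-0.4,-0.187,0,100, 20,-240,0,-0.5,-0.233,0,100, 40,-280,0,-0.6,-0.28,0,100, 40,-300,0,-0.7,-0.327,0,100]';python3 to.py 629 -339 300 -65 0 25
```

```text
clock: 16.87
eef_pos: [0.565, -0.0138, 0.3067]
tool_rot: [0.534, 0.845, 0.002, 0.004]
ft_force: [1.3, -0.1, 0.2]
grip_width: 0.0834
grasp_force: 0.0
clock: 17.53
eef_pos: [0.6052, -0.3162, 0.3038]
tool_rot: [0.498, 0.779, -0.204, 0.322]
ft_force: [1.8, -0.8, 0.1]
grip_width: 0.0851
grasp_force: 0.0
t 17.53 j [-0.26  0.24 -0.13  0.64 -0.57  0.71] pos [ 605.2 -316.2  303.8] F [ 1.8 -0.8  0.1] grip 85.1
shift [ 23.8 -22.8  -3.8] rot [-7.175e-01 -3.299e-01  6.000e-04]
shift [ 23.8 -22.8  -3.8] rot [ 1.2231 -2.6251 -1.2069]
```

```bash
python3 -m inch '[5,-5,0,-0.1,-0.046,0,100, 10,-10,0,-0.2,-0.092,0,100, 15,-15,0,-0.3,-0.138,0,100, 24,-23,0,-0.4,-0.184,0,100, 24,-23,0,-0.5,-0.23,0,100, 24,-23,0,-0.6,-0.276,0,100, 24,-23,0,-0.717,-0.33,0,100, 24,-23,0,-0.717,-0.33,0,100]';python3 -m inch '[0,0,0,0,0,0,100, 0,0,0,0,0,0,100, 0,0,0,0,0,0,100]';python3 to.py 629 -339 300 -65 0 25
```

```text
clock: 18.2
eef_pos: [0.6311, -0.3368, 0.301]
tool_rot: [0.4, 0.634, -0.355, 0.558]
ft_force: [0.6, 1.0, -0.5]
grip_width: 0.0854
grasp_force: 0.0
clock: 18.45
eef_pos: [0.6319, -0.3371, 0.3005]
tool_rot: [0.4, 0.636, -0.354, 0.557]
ft_force: [0.5, 0.5, 0.2]
grip_width: 0.0853
grasp_force: 0.0
t 18.45 j [-0.16  0.43 -0.58 -0.79 -0.95  0.18] pos [ 631.9 -337.1  300.5] F [0.5 0.5 0.2] grip 85.3
shift [-2.9 -1.9 -0.5] rot [-0.1151 -0.0595 -0.0056]
shift [-2.9 -1.9 -0.5] rot [-1.3307  2.8328  0.2029]
```

```bash
python3 - <<'E'
from objs import *
for t,f,p,d in(("scale",box,[.4519,-.1334,1.1757],[.006,.006,.1]),("leveller",puck,[.6215,-.1196],[.006,.006])):
    M=find(t,p);print(t,list(M),[np.round(q,4) for q in fit(f,M,p,d)])
I=cv2.imread
E
```

```text
scale ['side'] [array([ 0.4538, -0.1338,  1.1765]), np.float64(39.4185)]
leveller ['side', 'top'] [array([ 0.6251, -0.1212]), np.float64(309.3452)]
```

```bash
python3 -m inch '[-3,-3,0,-0.115,-0.06,-0.006,100, -3,-3,-30,-0.115,-0.06,-0.006,100, -3,-3,-60,-0.115,-0.06,-0.006,100, -3,-3,-90,-0.115,-0.06,-0.006,100, -3,-3,-120,-0.115,-0.06,-0.006,100, -3,-3,-141,-0.115,-0.06,-0.006,100, -3,-3,-141,-0.115,-0.06,-0.006,100, -3,-3,-141,-0.115,-0.06,-0.006,100]';python3 to.py 629 -340 160 -65 0 25; python3 - <<'E'
from h import *
for c in CI: cv2.imwrite(f"pics/{c}3.png",bot.camera(c))
a=cv2.imread("pics/side3.png")[220:340,280:440];b=cv2.imread("pics/top3.png")[110:230,360:520]
cv2.imwrite("pics/c6.png",cv2.resize(np.vstack([a,b]),None,fx=2.4,fy=2.4))
E
```

```text
clock: 19.52
eef_pos: [0.6285, -0.34, 0.1579]
tool_rot: [0.38, 0.596, -0.38, 0.596]
ft_force: [-1.4, 0.1, 1.2]
grip_width: 0.0853
grasp_force: 0.0
t 19.52 j [-0.16  0.9  -0.62 -1.52 -0.97 -0.  ] pos [ 628.5 -340.   157.9] F [-1.4  0.1  1.2] grip 85.3
shift [ 0.5 -0.   2.1] rot [ 0.0007 -0.0005  0.0002]
shift [ 0.5 -0.   2.1] rot [-1.3271e+00  2.8467e+00 -6.0000e-04]
```

View pics/c6.png

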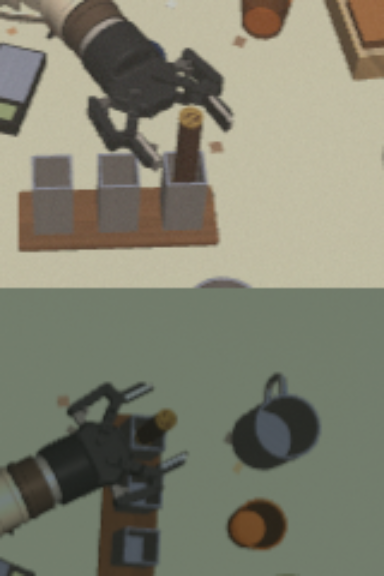

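The needle handle lies between the fingertips (top crop: tips (150,388) and (183,460), handle (163,422)). Close and lift.

```bash
python3 -m inch '[0,-2,2,0,0,0,100, 0,-2,2,0,0,0,0, 0,-2,2,0,0,0,0, 0,-2,2,0,0,0,0, 0,-2,2,0,0,0,0, 0,-2,2,0,0,0,0, 0,-2,2,0,0,0,0, 0,-2,2,0,0,0,0]'; python3 to.py 629 -340 160 -65 0 25; python3 -m inch '[0,0,0,0,0,0,0, 0,0,10,0,0,0,0, 0,0,30,0,0,0,0, 0,0,60,0,0,0,0, 0,0,90,0,0,0,0, 0,0,120,0,0,0,0, 0,0,130,0,0,0,0, 0,0,130,0,0,0,0]';python3 to.py 629 -340 290 -65 0 25
```

```text
clock: 20.28
eef_pos: [0.6288, -0.3419, 0.162]
tool_rot: [0.38, 0.595, -0.38, 0.598]
ft_force: [0.1, 0.1, 1.2]
grip_width: 0.0237
grasp_force: 58.5
t 20.28 j [-0.17  0.89 -0.62 -1.51 -0.97 -0.  ] pos [ 628.8 -341.9  162. ] F [0.1 0.1 1.2] grip 23.7
shift [ 0.2  1.9 -2. ] rot [0.0014 0.0033 0.0002]
shift [ 0.2  1.9 -2. ] rot [ 1.3264 -2.8452  0.0042]
clock: 20.95
eef_pos: [0.6288, -0.342, 0.2963]
tool_rot: [0.381, 0.593, -0.379, 0.599]
ft_force: [-0.5, 0.1, -0.5]
grip_width: 0.0234
grasp_force: 58.6
t 20.95 j [-0.17  0.57 -0.63 -1.21 -0.97 -0.  ] pos [ 628.8 -342.   296.3] F [-0.5  0.1 -0.5] grip 23.4
shift [ 0.2  2.  -6.3] rot [0.0023 0.0088 0.0001]
shift [ 0.2  2.  -6.3] rot [ 1.3245 -2.841   0.0091]
```

```bash
python3 -m inch '[0,0,5,0.1,0.047,0,0, 0,0,10,0.2,0.094,0,0, 0,0,10,0.3,0.14,0,0, -10,20,10,0.4,0.187,0,0, -20,50,10,0.5,0.233,0,0, -30,80,10,0.6,0.28,0,0, -40,110,10,0.7,0.327,0,0, -50,140,10,0.8,0.373,0,0]'; python3 -m inch '[-10,30,0,0.1,0.047,0,0, -20,60,0,0.2,0.094,0,0, -30,90,0,0.3,0.14,0,0, -40,120,0,0.4,0.187,0,0, -50,150,0,0.5,0.233,0,0, -60,180,0,0.6,0.28,0,0, -68,210,0,0.63,0.3,0,0, -68,240,0,0.63,0.3,0,0]';python3 to.py 508 87 200 0 -90 -1
```

```text
clock: 21.62
eef_pos: [0.6001, -0.2508, 0.2964]
tool_rot: [0.461, 0.73, -0.267, 0.428]
ft_force: [0.1, -0.0, -1.0]
grip_width: 0.0236
grasp_force: 58.7
clock: 22.28
eef_pos: [0.5333, -0.0121, 0.2985]
tool_rot: [0.528, 0.83, -0.094, 0.154]
ft_force: [0.7, 0.2, -1.3]
grip_width: 0.024
grasp_force: 58.8
t 22.28 j [ 0.16  0.2   0.02  1.28 -0.35  1.27] pos [533.3 -12.1 298.5] F [ 0.7  0.2 -1.3] grip 24.0
shift [-25.3  99.1 -98.5] rot [ 0.3574  0.0828 -0.4506]
shift [-25.3  99.1 -98.5] rot [-0.1127  0.4868  2.6469]
```

```bash
python3 -m inch '[-5,20,0,0.06,0.02,-0.08,0, -10,40,0,0.13,0.03,-0.17,0, -15,60,-10,0.2,0.05,-0.26,0, -20,80,-30,0.26,0.07,-0.34,0, -25,99,-60,0.31,0.08,-0.42,0, -25,99,-90,0.357,0.083,-0.45,0, -25,99,-120,0.357,0.083,-0.45,0, -25,99,-140,0.357,0.083,-0.45,0]';python3 -m inch '[0,0,-30,0,0,0,0, 0,0,-60,0,0,0,0, 0,0,-70,0,0,0,0, 0,0,-70,0,0,0,0, 0,0,-70,0,0,0,0]';python3 to.py 508 87 70 0 -90 -1;python3 - <<'E'
from h import *
I=bot.camera("side")
cv2.imwrite("pics/c7.png",cv2.resize(I[130:230,240:370],None,fx=4,fy=4,interpolation=cv2.INTER_CUBIC))
E
```

```text
clock: 22.95
eef_pos: [0.5063, 0.0866, 0.1541]
tool_rot: [0.712, 0.702, -0.003, -0.0]
ft_force: [0.0, -0.3, -1.4]
grip_width: 0.0238
grasp_force: 58.8
clock: 23.37
eef_pos: [0.5085, 0.0871, 0.0882]
tool_rot: [0.712, 0.702, -0.001, 0.001]
ft_force: [-0.5, 0.4, -0.3]
grip_width: 0.0238
grasp_force: 58.9
t 23.37 j [ 0.17  0.4  -0.22  0.94 -0.    1.76] pos [508.5  87.1  88.2] F [-0.5  0.4 -0.3] grip 23.8
shift [ -0.5  -0.1 -18.2] rot [ 0.0027  0.0002 -0.0031]
shift [ -0.5  -0.1 -18.2] rot [-3.0000e-04  4.2000e-03  3.1385e+00]
```

View pics/c7.png

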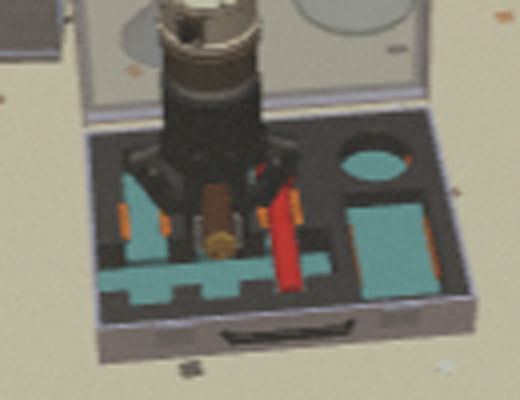

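The needle tool sits above its slot, brown end at crop (218,243). Lowering.

```bash
python3 -m inch '[0,0,-8,0.003,0,-0.003,0, 0,0,-18,0.003,0,-0.003,0, 0,0,-28,0.003,0,-0.003,0, 0,0,-36,0.003,0,-0.003,0, 0,0,-38,0.003,0,-0.003,0, 0,0,-38,0.003,0,-0.003,0]';  python3 -m inch '[0,0,-2,0,0,0,0, 0,0,-4,0,0,0,0, 0,0,-4,0,0,0,0]';python3 -m inch '[0,0,-1,0,0,0,0, 0,0,-2,0,0,0,0, 0,0,-2,0,0,0,0]';python3 -m inch '[0,0,-1,0,0,0,0, 0,0,-2,0,0,0,0, 0,0,-2,0,0,0,0]'
```

```text
clock: 23.92
eef_pos: [0.508, 0.0871, 0.0496]
tool_rot: [0.713, 0.701, 0.0, -0.0]
ft_force: [0.6, 0.1, -0.4]
grip_width: 0.0232
grasp_force: 58.9
clock: 24.17
eef_pos: [0.5091, 0.0872, 0.0467]
tool_rot: [0.713, 0.701, 0.001, 0.001]
ft_force: [-0.6, 0.5, -0.9]
grip_width: 0.0236
grasp_force: 58.9
clock: 24.42
eef_pos: [0.509, 0.0872, 0.0447]
tool_rot: [0.713, 0.701, 0.001, 0.001]
ft_force: [0.4, -0.4, -1.8]
grip_width: 0.0232
grasp_force: 58.9
clock: 24.67
eef_pos: [0.5088, 0.0873, 0.0427]
tool_rot: [0.713, 0.701, 0.001, 0.0]
ft_force: [-1.0, -0.3, 0.5]
grip_width: 0.0233
grasp_force: 58.9
```

```bash
python3 -m inch '[0,0,-1,0,0,0,0, 0,0,-2,0,0,0,0, 0,0,-2,0,0,0,0]';  python3 -m inch '[0,0,0,0,0,0,30, 0,0,0,0,0,0,40, 0,0,0,0,0,0,45, 0,0,0,0,0,0,45, 0,0,40,0,0,0,45, 0,0,80,0,0,0,45, 0,0,80,0,0,0,45, 0,0,80,0,0,0,0]';python3 -m inch '[0,30,0,0,0,0,0, 0,61,0,0,0,0,0, 0,61,0,0,0,0,0, 0,61,-15,0,0,0,0, 0,61,-30,0,0,0,0, 0,61,-36,0,0,0,0, 0,61,-36,0,0,0,0, 0,61,-36,0,0,0,0]';python3 to.py 509 149 75 0 -90 -1;
```

```text
clock: 24.92
eef_pos: [0.5084, 0.0873, 0.0407]
tool_rot: [0.713, 0.701, 0.001, 0.0]
ft_force: [-2.6, -0.1, 2.2]
grip_width: 0.0236
grasp_force: 59.2
clock: 25.58
eef_pos: [0.5116, 0.0876, 0.1237]
tool_rot: [0.713, 0.701, 0.004, 0.003]
ft_force: [-0.0, 0.4, -0.5]
grip_width: 0.0279
grasp_force: 0.0
clock: 26.25
eef_pos: [0.5084, 0.1476, 0.084]
tool_rot: [0.713, 0.701, 0.0, 0.0]
ft_force: [-0.3, -0.2, 0.6]
grip_width: 0.0
grasp_force: 0.0
t 26.25 j [ 0.28  0.43 -0.19  0.95 -0.    1.87] pos [508.4 147.6  84. ] F [-0.3 -0.2  0.6] grip 0.0
shift [ 0.6  1.4 -9. ] rot [0.0002 0.0006 0.0002]
shift [ 0.6  1.4 -9. ] rot [ 1.0000e-03 -3.0000e-04 -3.1414e+00]
```

```bash
python3 -m inch '[0,1,-3,0,0,0,0, 0,1,-6,0,0,0,0, 0,1,-9,0,0,0,0, 0,1,-11,0,0,0,0, 0,1,-13,0,0,0,0, 0,1,-13,0,0,0,0]';python3 -m inch '[0,0,-2,0,0,0,0, 0,0,-3,0,0,0,0, 0,0,-4,0,0,0,0, 0,0,-4,0,0,0,0]';python3 -m inch '[0,0,-1,0,0,0,0, 0,0,-2,0,0,0,0, 0,0,-2,0,0,0,0]'
```

```text
clock: 26.75
eef_pos: [0.5114, 0.1503, 0.0735]
tool_rot: [0.713, 0.701, 0.004, 0.001]
ft_force: [0.8, 1.5, 4.8]
grip_width: -0.0001
grasp_force: 2.0
clock: 27.08
eef_pos: [0.5118, 0.1509, 0.0706]
tool_rot: [0.713, 0.701, 0.005, 0.001]
ft_force: [0.3, 3.8, 7.9]
grip_width: 0.0002
grasp_force: 4.2
clock: 27.33
eef_pos: [0.5117, 0.1514, 0.0685]
tool_rot: [0.713, 0.701, 0.005, 0.001]
ft_force: [-0.1, 5.1, 7.4]
grip_width: -0.0001
grasp_force: 4.2
```

```bash
python3 -m inch '[-1,-1,-1,0,0,0,0, -2,-2,-2,0,0,0,0, -2,-2,-2,0,0,0,0]';python3 -m inch '[0,0,-1,0,0,0,0, 0,0,-2,0,0,0,0, 0,0,-2,0,0,0,0]'; python3 to.py 509 149 75 0 -90 -1
```

```text
clock: 27.58
eef_pos: [0.5116, 0.1512, 0.0683]
tool_rot: [0.713, 0.701, 0.008, 0.001]
ft_force: [0.9, 7.4, 14.2]
grip_width: -0.0003
grasp_force: 7.4
clock: 27.83
eef_pos: [0.512, 0.1514, 0.0681]
tool_rot: [0.713, 0.702, 0.009, 0.001]
ft_force: [-2.8, 6.5, 25.2]
grip_width: -0.0003
grasp_force: 12.8
t 27.83 j [ 0.28  0.45 -0.21  0.89  0.01  1.87] pos [512.  151.4  68.1] F [-2.8  6.5 25.2] grip -0.3
shift [-3.  -2.4  6.9] rot [-0.0106  0.0149 -0.0018]
shift [-3.  -2.4  6.9] rot [-0.0235 -0.0167  3.1397]
```

Needle home (68.1 → top 46 mm, 25 N stop). Recheck the scale and leveller, then pick the scale.

```bash
python3 -m inch '[0,0,40,0,0,0,0, -3,-3,80,-0.01,0.015,-0.002,50, -3,-3,110,-0.01,0.015,-0.002,100, -20,-30,130,-0.01,0.015,-0.1,100, -40,-60,130,-0.01,0.015,-0.2,100, -60,-90,130,-0.01,0.015,-0.3,100, -60,-120,130,-0.01,0.015,-0.38,100, -60,-120,130,-0.01,0.015,-0.38,100]';python3 - <<'E'
from objs import *
for t,f,p,d in(("scale",box,[.4519,-.1334,1.1757],[.006,.006,.1]),("leveller",puck,[.6215,-.1196],[.006,.006])):
    M=find(t,p)
    for c in M: print(t,c,[np.round(q,4) for q in fit(f,{c:M[c]},p,d)])
E
python3 to.py 452 -133 100 0 -90 -22.6
```

```text
clock: 28.5
eef_pos: [0.4458, 0.0233, 0.1924]
tool_rot: [0.835, 0.55, -0.008, 0.0]
ft_force: [0.3, -0.5, 0.5]
grip_width: 0.0833
grasp_force: 0.0
scale side [array([ 0.4533, -0.1334,  1.1879]), np.float64(42.945)]
scale top [array([ 0.4519, -0.1325,  1.1388]), np.float64(29.3544)]
leveller side [array([ 0.6236, -0.118 ]), np.float64(19.3407)]
leveller top [array([ 0.622 , -0.1181]), np.float64(11.3376)]
t 28.9 j [ 0.07  0.19 -0.23  1.17 -0.01  2.03] pos [447.2  28.1 191.5] F [-0.5  0.3  0.5] grip 85.1
shift [   4.8 -161.1  -91.5] rot [ 0.0071 -0.0141  0.001 ]
shift [   4.8 -161.1  -91.5] rot [-0.0222 -0.0112 -3.1405]
```

```bash
python3 -m inch '[5,-40,0,0.007,-0.014,0,100, 5,-80,0,0.007,-0.014,0,100, 5,-120,0,0.007,-0.014,0,100, 5,-161,-20,0.007,-0.014,0,100, 5,-161,-50,0.007,-0.014,0,100, 5,-161,-90,0.007,-0.014,0,100, 5,-161,-125,0.007,-0.014,0,100, 5,-161,-125,0.007,-0.014,0,100]';python3 -m inch '[0,0,0,0,0,0,100, 0,0,0,0,0,0,100, 0,0,0,0,0,0,100]';python3 to.py 452 -133 28 0 -90 -22.6
```

```text
clock: 29.57
eef_pos: [0.4468, -0.1321, 0.0605]
tool_rot: [0.833, 0.554, -0.004, -0.005]
ft_force: [-2.0, 0.8, -0.6]
grip_width: 0.0856
grasp_force: 0.0
clock: 29.82
eef_pos: [0.4543, -0.1339, 0.0691]
tool_rot: [0.832, 0.554, 0.002, 0.002]
ft_force: [0.1, -0.5, 0.1]
grip_width: 0.0853
grasp_force: 0.0
t 29.82 j [-0.29  0.36 -0.36  0.85 -0.    1.68] pos [ 454.3 -133.9   69.1] F [ 0.1 -0.5  0.1] grip 85.3
shift [ -2.3   0.9 -41.1] rot [0.0014 0.0046 0.0018]
shift [ -2.3   0.9 -41.1] rot [ 7.3000e-03 -2.2000e-03 -3.1398e+00]
```

```bash
python3 -m inch '[-2,1,-20,0.001,0.004,0,100, -2,1,-35,0.001,0.004,0,100, -2,1,-41,0.001,0.004,0,100, -2,1,-41,0.001,0.004,0,100, -2,1,-41,0.001,0.004,0,100]';python3 to.py 452 -133 28 0 -90 -22.6;python3 -m inch '[0,0,0,0,0,0,60, 0,0,0,0,0,0,40, 0,0,0,0,0,0,0, 0,0,0,0,0,0,0, 0,0,0,0,0,0,0, 0,0,0,0,0,0,0]'; python3 -m inch '[0,0,10,0,0,0,0, 0,0,30,0,0,0,0, 0,0,60,0,0,0,0, 0,0,100,0,0,0,0, 0,0,140,0,0,0,0, 0,0,160,0,0,0,0, 0,0,160,0,0,0,0, 0,0,160,0,0,0,0]';python3 to.py 653 94 150 0 -90 -1
```

```text
clock: 30.23
eef_pos: [0.451, -0.1329, 0.027]
tool_rot: [0.833, 0.554, -0.001, -0.001]
ft_force: [0.7, 0.1, -0.1]
grip_width: 0.0853
grasp_force: 0.0
t 30.23 j [-0.29  0.42 -0.41  0.75 -0.    1.68] pos [ 451.  -132.9   27. ] F [ 0.7  0.1 -0.1] grip 85.3
shift [ 1.  -0.1  1. ] rot [-0.0003 -0.0019  0.0025]
shift [ 1.  -0.1  1. ] rot [-3.0000e-03  4.0000e-04 -3.1391e+00]
clock: 30.73
eef_pos: [0.4511, -0.133, 0.0273]
tool_rot: [0.833, 0.554, -0.0, -0.0]
ft_force: [-1.2, -0.0, 8.2]
grip_width: 0.0606
grasp_force: 64.8
clock: 31.4
eef_pos: [0.4508, -0.133, 0.1872]
tool_rot: [0.833, 0.554, -0.0, 0.0]
ft_force: [-0.2, 1.2, -2.9]
grip_width: 0.0604
grasp_force: 66.2
t 31.4 j [-0.29  0.22 -0.19  1.15 -0.    1.68] pos [ 450.8 -133.   187.2] F [-0.2  1.2 -2.9] grip 60.4
shift [202.2 227.  -37.2] rot [ 2.0e-04 -2.0e-04  3.8e-01]
shift [202.2 227.  -37.2] rot [-3.0000e-04 -3.0000e-04 -2.7616e+00]
```

```bash
python3 -m inch '[25,28,0,0,0,0.05,0, 50,56,0,0,0,0.1,0, 80,85,0,0,0,0.15,0, 110,115,0,0,0,0.2,0, 140,145,0,0,0,0.25,0, 170,175,0,0,0,0.3,0, 200,205,0,0,0,0.35,0, 202,227,-20,0,0,0.38,0]';python3 -m inch '[0,0,-20,0,0,0,0, 0,0,-30,0,0,0,0, 0,0,-30,0,0,0,0, 0,0,-30,0,0,0,0, 0,0,-30,0,0,0,0]';python3 to.py 653 94 120 0 -90 -1; python3 - <<'E'
from objs import *
I=bot.camera("side");cv2.imwrite("pics/side4.png",I)
cv2.imwrite("pics/c8.png",cv2.resize(I[110:240,230:390],None,fx=4,fy=4,interpolation=cv2.INTER_CUBIC))
for d in bot.silhouettes("side","scale")[:3]:
    m=d["mask"];y,x=np.nonzero(m);print(d["uv"],d["confidence"],m.sum(),x.min(),x.max(),y.min(),y.max())
E
```

```text
clock: 32.07
eef_pos: [0.6577, 0.097, 0.1665]
tool_rot: [0.712, 0.702, 0.002, 0.001]
ft_force: [1.7, 0.1, -0.4]
grip_width: 0.0603
grasp_force: 66.3
clock: 32.48
eef_pos: [0.652, 0.0931, 0.1362]
tool_rot: [0.714, 0.7, -0.002, -0.001]
ft_force: [0.9, -0.3, -1.2]
grip_width: 0.0603
grasp_force: 66.1
t 32.48 j [ 0.14  0.62  0.29  1.24 -0.    1.73] pos [652.   93.1 136.2] F [ 0.9 -0.3 -1.2] grip 60.3
shift [  1.    0.9 -16.2] rot [ 0.0008 -0.0038  0.0015]
shift [  1.    0.9 -16.2] rot [-5.9000e-03 -1.2000e-03 -3.1401e+00]
[236.0, 270.7] 0.89 490 220 251 263 280
[229.9, 319.8] 0.83 1086 206 254 300 332
[343.6, 172.9] 0.75 520 331 351 158 187
```

View pics/c8.png

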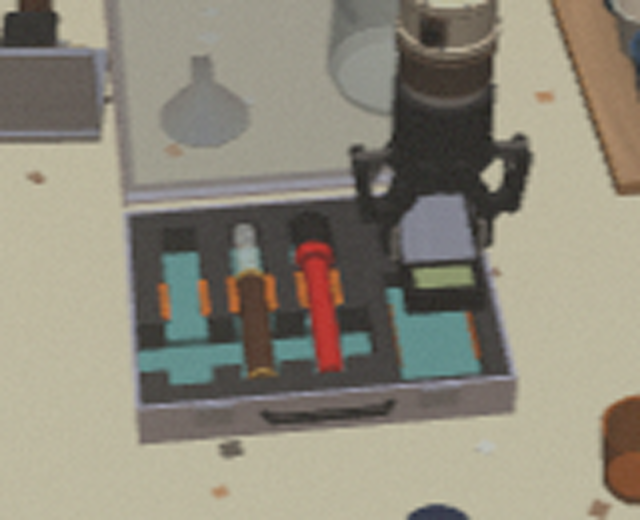

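```bash
python3 - <<'E'
from objs import *
for u in((332.5,187.3),(351.2,185.7)):print(np.round(ray("side",u,.109),4))
I=cv2.imread("pics/side4.png");bot.camera("side")
ms=[d for d in bot.silhouettes("side","scale") if abs(d["uv"][0]-343)<12];m=ms[0]["mask"].astype(float)
# fit near part only: rows >165
W=np.zeros_like(m);W[168:200,325:360]=1
def f(v): 
    P=box([v[0],v[1],v[2]]);P[:,2]+=.109;return ((hullmask("side",P)-m)**2*W).sum()
v=np.array([.652,.093,1.553])
for _ in range(3): v=minimize(f,v,method="Nelder-Mead",options=dict(initial_simplex=np.vstack([v]+[v+e for e in np.diag([.005,.005,.05])]))).x
print(np.round(v,4),f(v))
E
```

```text
[0.6243 0.0399 0.109 ]
[0.6829 0.0391 0.109 ]
[0.6581 0.0954 1.4503] 14.609765474817378
```

```bash
python3 -m inch '[1,-1,-20,0.001,-0.004,0.001,0, 1,-1,-40,0.001,-0.004,0.001,0, 1,-1,-55,0.001,-0.004,0.001,0, 1,-1,-58,0.001,-0.004,0.001,0, 1,-1,-58,0.001,-0.004,0.001,0, 1,-1,-58,0.001,-0.004,0.001,0]';python3 to.py 653 94 120 0 -90 -1; python3 - <<'E'
from objs import *
I=bot.camera("side");T=bot.camera("top")
cv2.imwrite("pics/c9.png",np.hstack([cv2.resize(I[165:225,320:385],None,fx=6,fy=6,interpolation=cv2.INTER_CUBIC),cv2.resize(T[140:200,250:315],None,fx=6,fy=6,interpolation=cv2.INTER_CUBIC)]))
E
```

```text
clock: 33.18
eef_pos: [0.6537, 0.0931, 0.0789]
tool_rot: [0.713, 0.701, 0.001, 0.0]
ft_force: [1.0, -0.0, -1.6]
grip_width: 0.0605
grasp_force: 66.2
t 33.18 j [0.14 0.67 0.21 1.11 0.   1.73] pos [653.7  93.1  78.9] F [ 1.  -0.  -1.6] grip 60.5
shift [-0.7  0.9 41.1] rot [-0.0006  0.0017 -0.0008]
shift [-0.7  0.9 41.1] rot [-2.6000e-03 -1.0000e-03  3.1408e+00]
```

View pics/c9.png

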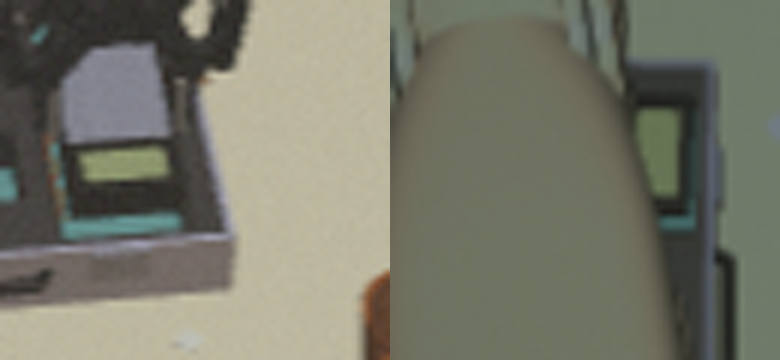

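```bash
python3 - <<'E'
from h import *
for n,c,u,z in(("scale L","side",(330.5,200.8),.0516),("scale R","side",(350,199.8),.0516),("open L","side",(331,204.7),.04),("open R","side",(350.2,203.5),.04),("scale top end","top",(300.2,165),.0736),("open top end","top",(301.2,165),.04),("scale edge x","top",(300,175.5),.0736),("open edge x","top",(300,178.3),.04)):
    print(n,np.round(ray(c,u,z),4))
E
```

```text
scale L [0.6192 0.0383 0.0516]
scale R [0.6812 0.0344 0.0516]
open L [0.6201 0.0322 0.04  ]
open R [0.6815 0.0292 0.04  ]
scale top end [0.6525 0.0337 0.0736]
open top end [0.6586 0.0319 0.04  ]
scale edge x [0.6196 0.0346 0.0736]
open edge x [0.6161 0.036  0.04  ]
```

```bash
python3 -m inch '[-1,-2,-3,0,0,0,0, -1,-2,-7,0,0,0,0, -1,-2,-9,0,0,0,0, -1,-2,-9,0,0,0,0]';python3 -m inch '[0,0,-1,0,0,0,0, 0,0,-3,0,0,0,0, 0,0,-3,0,0,0,0]';python3 -m inch '[0,0,-1,0,0,0,0, 0,0,-2,0,0,0,0, 0,0,-2,0,0,0,0]'
```

```text
clock: 33.62
eef_pos: [0.6515, 0.0911, 0.0681]
tool_rot: [0.713, 0.701, -0.0, -0.0]
ft_force: [-0.4, -0.1, -2.5]
grip_width: 0.0603
grasp_force: 66.2
clock: 33.87
eef_pos: [0.6521, 0.0914, 0.0664]
tool_rot: [0.713, 0.701, 0.0, 0.0]
ft_force: [-2.3, 0.9, 2.8]
grip_width: 0.0603
grasp_force: 67.0
clock: 34.12
eef_pos: [0.6522, 0.0917, 0.0653]
tool_rot: [0.713, 0.701, 0.001, 0.0]
ft_force: [-3.1, 2.0, 8.3]
grip_width: 0.0607
grasp_force: 67.4
```

```bash
python3 -m inch '[0,0,2,0,0,0,0, -1,2,2,0,0,0,0, -1,2,1,0,0,0,0, -1,2,-1,0,0,0,0, -1,2,-1,0,0,0,0]';python3 -m inch '[0,0,-1,0,0,0,0, 0,0,-2,0,0,0,0, 0,0,-2,0,0,0,0]'
```

```text
clock: 34.53
eef_pos: [0.6517, 0.0933, 0.0623]
tool_rot: [0.713, 0.701, 0.001, 0.0]
ft_force: [1.0, -0.5, -1.5]
grip_width: 0.0602
grasp_force: 66.3
clock: 34.78
eef_pos: [0.6518, 0.0931, 0.0606]
tool_rot: [0.713, 0.701, 0.001, 0.0]
ft_force: [3.5, 0.0, -1.6]
grip_width: 0.0606
grasp_force: 66.4
```

```bash
python3 -m inch '[0,0,-1,0,0,0,0, 0,0,-2,0,0,0,0, 0,0,-2,0,0,0,0]';python3 -m inch '[0,0,-1,0,0,0,0, 0,0,-2,0,0,0,0, 0,0,-2,0,0,0,0]'
```

```text
clock: 35.03
eef_pos: [0.6518, 0.0931, 0.0592]
tool_rot: [0.713, 0.701, 0.001, 0.001]
ft_force: [3.2, -0.1, 0.6]
grip_width: 0.0599
grasp_force: 66.5
clock: 35.28
eef_pos: [0.652, 0.0932, 0.0577]
tool_rot: [0.713, 0.701, 0.001, 0.001]
ft_force: [5.4, -0.0, 3.3]
grip_width: 0.0603
grasp_force: 66.9
```

```bash
python3 -m inch '[0,0,0,0,0,0,75, 0,0,0,0,0,0,85, 0,0,0,0,0,0,100, 0,0,0,0,0,0,100, 0,0,30,0,0,0,100, 0,0,50,0,0,0,100, 0,1,50,0,0,0,0, 0,1,50,0,0,0,0]';python3 -m inch '[0,0,0,0,0,0,0, 0,0,0,0,0,0,0, 0,0,0,0,0,0,0, 0,0,0,0,0,0,0, 0,0,-15,0,0,0,0, 0,0,-28,0,0,0,0, 0,0,-30,0,0,0,0, 0,0,-30,0,0,0,0]';python3 to.py 652 95 74 0 -90 -1
```

```text
clock: 35.95
eef_pos: [0.6514, 0.0945, 0.1078]
tool_rot: [0.713, 0.701, 0.001, 0.0]
ft_force: [-0.6, -0.3, -0.2]
grip_width: 0.064
grasp_force: 0.0
clock: 36.62
eef_pos: [0.6497, 0.094, 0.075]
tool_rot: [0.713, 0.701, -0.001, -0.001]
ft_force: [0.2, 0.4, -0.0]
grip_width: 0.0001
grasp_force: 0.0
t 36.62 j [0.14 0.67 0.2  1.1  0.   1.73] pos [649.7  94.   75. ] F [ 0.2  0.4 -0. ] grip 0.1
shift [ 2.3  1.  -1. ] rot [ 0.0002 -0.0036 -0.0011]
shift [ 2.3  1.  -1. ] rot [5.7000e-03 3.0000e-04 3.1405e+00]
```

```bash
python3 -m inch '[1,1,-2,0,0,0,0, 1,1,-4,0,0,0,0, 1,1,-6,0,0,0,0, 1,1,-6,0,0,0,0]';python3 -m inch '[0,0,-2,0,0,0,0, 0,0,-4,0,0,0,0, 0,0,-4,0,0,0,0]';python3 -m inch '[0,0,-1,0,0,0,0, 0,0,-2,0,0,0,0, 0,0,-2,0,0,0,0]'
```

```text
clock: 36.95
eef_pos: [0.6528, 0.0955, 0.0723]
tool_rot: [0.713, 0.701, 0.001, 0.001]
ft_force: [-0.8, -0.4, 4.0]
grip_width: 0.0
grasp_force: 1.7
clock: 37.2
eef_pos: [0.652, 0.0955, 0.0698]
tool_rot: [0.713, 0.701, 0.001, 0.0]
ft_force: [-5.7, 0.2, 12.8]
grip_width: -0.0001
grasp_force: 6.3
clock: 37.45
eef_pos: [0.6522, 0.0955, 0.0695]
tool_rot: [0.713, 0.701, 0.001, 0.001]
ft_force: [-9.0, -0.2, 19.4]
grip_width: -0.0002
grasp_force: 10.1
```

```bash
python3 -m inch '[0,0,-1,0,0,0,0, 0,0,-2,0,0,0,0, 0,0,-2,0,0,0,0]';python3 -m inch '[0,0,-1,0,0,0,0, 0,0,-1,0,0,0,0]';python3 -m inch '[0,0,0,0,0,0,0, 0,0,0,0,0,0,0]'
```

```text
clock: 37.7
eef_pos: [0.6525, 0.0955, 0.0691]
tool_rot: [0.713, 0.701, 0.002, 0.001]
ft_force: [-12.1, -1.2, 25.5]
grip_width: 0.0001
grasp_force: 13.3
clock: 37.87
eef_pos: [0.6527, 0.0955, 0.0689]
tool_rot: [0.713, 0.701, 0.002, 0.001]
ft_force: [-11.8, -1.8, 29.1]
grip_width: -0.0002
grasp_force: 14.9
clock: 38.03
eef_pos: [0.6527, 0.0955, 0.0689]
tool_rot: [0.713, 0.701, 0.002, 0.001]
ft_force: [-12.9, -1.5, 29.3]
grip_width: -0.0002
grasp_force: 14.9
```

```bash
python3 -m inch '[0,0,40,0,0,0,0, 0,-20,80,0,0,0,0, -50,-60,100,0,0,0,0, -90,-100,110,0,0,0,0, -130,-140,110,0,0,0,0, -150,-170,110,0,0,0,0, -150,-200,110,0,0,0,0, -150,-200,110,0,0,0,0]'; python3 - <<'E'
from objs import *
I=bot.camera("side");T=bot.camera("top");cv2.imwrite("pics/side5.png",I);cv2.imwrite("pics/top5.png",T)
cv2.imwrite("pics/c10.png",np.hstack([cv2.resize(I[150:225,255:370],None,fx=4,fy=4,interpolation=cv2.INTER_CUBIC)[:300],cv2.resize(T[145:220,230:315],None,fx=4,fy=4,interpolation=cv2.INTER_CUBIC)]))
E
```

```text
clock: 38.7
eef_pos: [0.5003, -0.1064, 0.1726]
tool_rot: [0.713, 0.701, 0.0, 0.001]
ft_force: [1.1, 1.0, -1.0]
grip_width: 0.0002
grasp_force: 0.0
```

View pics/c10.png

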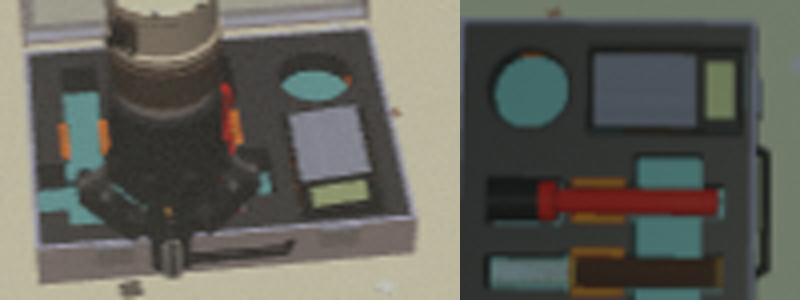

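The scale is in its cutout but sits about 3 mm high and tilted: the orange lip shows only on its −x side, crop (290,130). Its +x side needs a press.

```bash
python3 -m inch '[40,50,0,0,0,0,0, 80,100,0,0,0,0,0, 110,140,0,0,0,0,0, 140,180,0,0,0,0,0, 162,201,0,0,0,0,0, 162,201,-30,0,0,0,0, 162,201,-60,0,0,0,0, 162,201,-90,0,0,0,0]'; python3 -m inch '[0,0,-8,0,0,0,0, 0,0,-8,0,0,0,0, 0,0,-8,0,0,0,0]';python3 to.py 662 95 72 0 -90 -1
```

```text
clock: 39.47
eef_pos: [0.6668, 0.1012, 0.0803]
tool_rot: [0.711, 0.703, 0.002, 0.001]
ft_force: [-0.1, -0.7, -1.6]
grip_width: 0.0002
grasp_force: 0.0
clock: 39.72
eef_pos: [0.664, 0.0962, 0.0744]
tool_rot: [0.713, 0.701, 0.0, -0.0]
ft_force: [-0.2, -0.4, 0.5]
grip_width: -0.0002
grasp_force: 0.0
t 39.72 j [0.14 0.69 0.24 1.12 0.   1.73] pos [664.   96.2  74.4] F [-0.2 -0.4  0.5] grip -0.2
shift [-2.  -1.2 -2.4] rot [-0.0002 -0.0002 -0.001 ]
shift [-2.  -1.2 -2.4] rot [ 3.0000e-04 -3.0000e-04  3.1406e+00]
```

```bash
python3 -m inch '[0,-1,-2,0,0,0,0, 0,-1,-4,0,0,0,0, 0,-1,-5,0,0,0,0, 0,-1,-5,0,0,0,0]';python3 -m inch '[0,0,-1,0,0,0,0, 0,0,-3,0,0,0,0, 0,0,-3,0,0,0,0]';python3 -m inch '[0,0,-1,0,0,0,0, 0,0,-2,0,0,0,0, 0,0,-2,0,0,0,0]'
```

```text
clock: 40.05
eef_pos: [0.6645, 0.0948, 0.07]
tool_rot: [0.713, 0.701, 0.001, 0.0]
ft_force: [-0.1, 0.0, -0.6]
grip_width: 0.0
grasp_force: 0.0
clock: 40.3
eef_pos: [0.6648, 0.0951, 0.0664]
tool_rot: [0.713, 0.701, 0.001, 0.001]
ft_force: [1.5, -0.7, 1.7]
grip_width: 0.0003
grasp_force: 0.7
clock: 40.55
eef_pos: [0.6649, 0.0951, 0.0661]
tool_rot: [0.713, 0.701, 0.001, 0.001]
ft_force: [-2.0, -1.0, 9.5]
grip_width: 0.0002
grasp_force: 4.8
```

```bash
python3 -m inch '[0,0,12,0,0,0,0, -15,0,14,0,0,0,0, -24,0,14,0,0,0,0, -24,0,14,0,0,0,0, -24,0,9,0,0,0,0, -24,0,6,0,0,0,0, -24,0,4,0,0,0,0, -24,0,4,0,0,0,0]';python3 -m inch '[0,0,-1,0,0,0,0, 0,0,-3,0,0,0,0, 0,0,-3,0,0,0,0]';python3 -m inch '[0,0,-1,0,0,0,0, 0,0,-2,0,0,0,0, 0,0,-2,0,0,0,0]'
```

```text
clock: 41.22
eef_pos: [0.6398, 0.0951, 0.0665]
tool_rot: [0.713, 0.701, -0.001, -0.001]
ft_force: [0.4, 0.7, 0.8]
grip_width: -0.0
grasp_force: 0.0
clock: 41.47
eef_pos: [0.6402, 0.0952, 0.0661]
tool_rot: [0.713, 0.701, 0.0, 0.0]
ft_force: [-2.7, -0.9, 7.2]
grip_width: -0.0
grasp_force: 3.5
clock: 41.72
eef_pos: [0.6403, 0.0952, 0.0661]
tool_rot: [0.713, 0.701, 0.001, 0.0]
ft_force: [-6.2, -0.8, 15.1]
grip_width: 0.0
grasp_force: 7.7
```

Scale is home and level (both sides read top = 44.1 mm). Now the leveller.

```bash
python3 -m inch '[0,0,40,0,0,0,0, 0,-20,80,0,0,0,100, 0,-50,100,0,0,0,100, 0,-90,110,0,0,0,100, -20,-120,110,0,0,0,100, -60,-120,110,0,0,0,100, -90,-120,110,0,0,0,100, -90,-120,110,0,0,0,100]';python3 - <<'E'
from objs import *
M=find("leveller",[.6226,-.118],80)
for c in M: print(c,[np.round(q,4) for q in fit(puck,{c:M[c]},ray(c,[np.nonzero(M[c])[1].mean(),np.nonzero(M[c])[0].mean()],.02)[:2],[.006,.006])])
E
python3 to.py 622 -118 80 0 -90 -1
```

```text
clock: 42.38
eef_pos: [0.5422, -0.0256, 0.1712]
tool_rot: [0.714, 0.701, -0.003, -0.004]
ft_force: [-0.1, 0.4, -0.7]
grip_width: 0.0833
grasp_force: 0.0
side [array([ 0.6231, -0.1214]), np.float64(13.9814)]
top [array([ 0.6203, -0.1208]), np.float64(62.9558)]
t 42.58 j [-0.05  0.39 -0.    1.18  0.    1.54] pos [551.5 -24.8 173.5] F [ 1.4  0.  -0.3] grip 85.7
shift [ 70.5 -93.2 -93.5] rot [-0.0002  0.0027 -0.0013]
shift [ 70.5 -93.2 -93.5] rot [-4.2000e-03 -4.0000e-04  3.1403e+00]
```

```bash
python3 -m inch '[20,-30,0,0,0,0,100, 40,-60,0,0,0,0,100, 60,-95,0,0,0,0,100, 70,-95,-20,0,0,0,100, 70,-95,-60,0,0,0,100, 70,-95,-93,0,0,0,100, 70,-95,-93,0,0,0,100, 70,-95,-93,0,0,0,100]';python3 -m inch '[0,0,0,0,0,0,100, 0,0,0,0,0,0,100]';python3 to.py 622 -120 31 0 -90 -1
```

```text
clock: 43.25
eef_pos: [0.6193, -0.1193, 0.0774]
tool_rot: [0.713, 0.702, -0.001, -0.002]
ft_force: [0.4, 0.9, 1.3]
grip_width: 0.0856
grasp_force: 0.0
clock: 43.42
eef_pos: [0.6225, -0.1199, 0.0827]
tool_rot: [0.713, 0.702, 0.002, 0.002]
ft_force: [0.2, 0.6, -0.0]
grip_width: 0.0856
grasp_force: 0.0
t 43.42 j [-0.19  0.61  0.12  1.07  0.    1.4 ] pos [ 622.5 -119.9   82.7] F [ 0.2  0.6 -0. ] grip 85.6
shift [ -0.5  -0.1 -51.7] rot [ 0.0007  0.0055 -0.0017]
shift [ -0.5  -0.1 -51.7] rot [-8.7000e-03  1.1000e-03  3.1399e+00]
```

```bash
python3 -m inch '[0,0,-25,0,0.003,0,100, 0,0,-45,0,0.003,0,100, 0,0,-51,0,0.003,0,100, 0,0,-51,0,0.003,0,100, 0,0,-51,0,0.003,0,60, 0,0,-51,0,0.003,0,0, 0,0,-51,0,0.003,0,0, 0,0,-51,0,0.003,0,0]';python3 -m inch '[0,0,0,0,0,0,0, 0,0,0,0,0,0,0]';python3 to.py 622 -120 31 0 -90 -1; python3 -m inch '[0,0,10,0,0,0,0, 0,0,30,0,0,0,0, 0,0,60,0,0,0,0, 0,0,100,0,0,0,0, 0,0,120,0,0,0,0, 0,0,120,0,0,0,0]';python3 to.py 655 201 150 0 -90 -1
```

```text
clock: 44.08
eef_pos: [0.6219, -0.1201, 0.0315]
tool_rot: [0.713, 0.701, 0.0, 0.001]
ft_force: [0.4, 0.1, 6.3]
grip_width: 0.0558
grasp_force: 64.9
clock: 44.25
eef_pos: [0.6219, -0.1201, 0.0315]
tool_rot: [0.713, 0.701, 0.0, 0.001]
ft_force: [-0.2, -0.1, 5.9]
grip_width: 0.056
grasp_force: 64.9
t 44.25 j [-0.19  0.67  0.07  0.97 -0.    1.4 ] pos [ 621.9 -120.1   31.5] F [-0.2 -0.1  5.9] grip 56.0
shift [ 0.1  0.1 -0.5] rot [ 0.0005  0.0018 -0.0012]
shift [ 0.1  0.1 -0.5] rot [-2.9000e-03  8.0000e-04  3.1404e+00]
clock: 44.75
eef_pos: [0.6235, -0.1205, 0.1561]
tool_rot: [0.713, 0.701, 0.002, 0.004]
ft_force: [1.8, 0.3, -1.6]
grip_width: 0.056
grasp_force: 64.6
t 44.75 j [-0.19  0.55  0.22  1.23 -0.    1.4 ] pos [ 623.5 -120.5  156.1] F [ 1.8  0.3 -1.6] grip 56.0
shift [ 31.5 321.5  -6.1] rot [ 0.0019  0.0089 -0.001 ]
shift [ 31.5 321.5  -6.1] rot [-1.3900e-02  3.0000e-03  3.1406e+00]
```

```bash
python3 -m inch '[4,40,0,0,0,0,0, 8,80,0,0,0,0,0, 12,120,0,0,0,0,0, 16,160,0,0,0,0,0, 20,200,0,0,0,0,0, 25,240,0,0,0,0,0, 28,280,0,0,0,0,0, 32,321,0,0,0,0,0]';python3 -m inch '[0,0,-20,0,0,0,0, 0,0,-50,0,0,0,0, 0,0,-70,0,0,0,0, 0,0,-75,0,0,0,0, 0,0,-75,0,0,0,0, 0,0,-75,0,0,0,0]';python3 to.py 655 201 75 0 -90 -1;python3 - <<'E'
from objs import *
I=bot.camera("side")
cv2.imwrite("pics/c11.png",cv2.resize(I[140:220,300:400],None,fx=6,fy=6,interpolation=cv2.INTER_CUBIC))
for d in bot.silhouettes("side","leveller")[:2]:print(d["uv"],d["confidence"],d["mask"].sum())
E
```

```text
clock: 45.42
eef_pos: [0.6508, 0.2027, 0.1473]
tool_rot: [0.713, 0.701, -0.002, -0.002]
ft_force: [0.9, 0.2, -2.7]
grip_width: 0.0557
grasp_force: 64.5
clock: 45.92
eef_pos: [0.6513, 0.2009, 0.073]
tool_rot: [0.713, 0.701, -0.002, -0.002]
ft_force: [0.2, -0.3, -2.8]
grip_width: 0.056
grasp_force: 66.7
t 45.92 j [0.3  0.72 0.29 1.14 0.   1.89] pos [651.3 200.9  73. ] F [ 0.2 -0.3 -2.8] grip 56.0
shift [3.7 0.1 2. ] rot [ 0.0003 -0.005  -0.0009]
shift [3.7 0.1 2. ] rot [7.8000e-03 5.0000e-04 3.1407e+00]
[331.0, 163.5] 0.73 247
[293.7, 186.6] 0.65 201
```

View pics/c11.png

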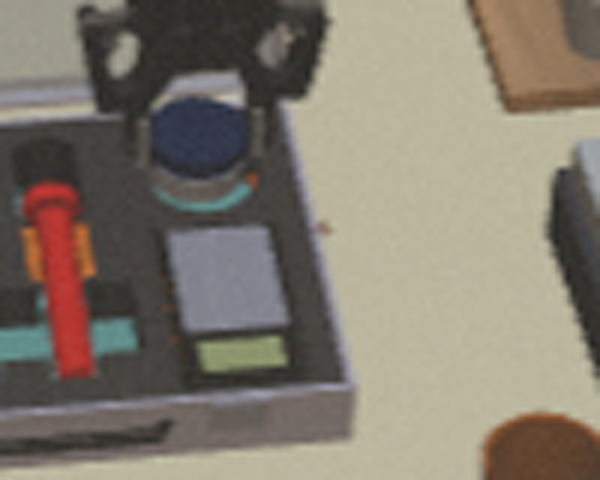

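```bash
python3 - <<'E'
from h import *
print(ray("side",(334.2,174.7),.04),ray("side",(333.3,172.2),.0415))
E
python3 -m inch '[4,0,0,0,-0.004,0,0, 4,0,0,0,-0.004,0,0, 4,-1,0,0,-0.004,0,0]';python3 to.py 655 201 75 0 -90 -1;python3 -m inch '[0,0,-2,0,0,0,0, 0,0,-4,0,0,0,0, 0,0,-4,0,0,0,0]';python3 -m inch '[0,0,-1,0,0,0,0, 0,0,-2,0,0,0,0, 0,0,-2,0,0,0,0]'
```

```text
[0.65283965 0.1694614  0.04      ] [0.65153098 0.18057398 0.0415    ]
clock: 46.27
eef_pos: [0.6565, 0.2003, 0.0742]
tool_rot: [0.713, 0.701, 0.001, 0.0]
ft_force: [0.2, -0.8, -3.1]
grip_width: 0.056
grasp_force: 66.7
t 46.27 j [0.3  0.72 0.3  1.14 0.   1.88] pos [656.5 200.3  74.2] F [ 0.2 -0.8 -3.1] grip 56.0
shift [-1.5  0.7  0.8] rot [-0.0007  0.0021 -0.001 ]
shift [-1.5  0.7  0.8] rot [-3.3000e-03 -1.2000e-03  3.1406e+00]
clock: 46.52
eef_pos: [0.6556, 0.2, 0.0691]
tool_rot: [0.713, 0.701, 0.0, 0.0]
ft_force: [0.6, 0.5, -3.7]
grip_width: 0.0561
grasp_force: 66.7
clock: 46.77
eef_pos: [0.6558, 0.2002, 0.0674]
tool_rot: [0.713, 0.701, 0.0, 0.0]
ft_force: [0.5, 0.6, -3.3]
grip_width: 0.0562
grasp_force: 66.7
```

```bash
python3 -m inch '[0,0,-2,0,0,0,0, 0,0,-3,0,0,0,0, 0,0,-3,0,0,0,0]';python3 -m inch '[0,0,-2,0,0,0,0, 0,0,-3,0,0,0,0, 0,0,-3,0,0,0,0]';python3 -m inch '[0,0,-1,0,0,0,0, 0,0,-2,0,0,0,0, 0,0,-2,0,0,0,0]'
```

```text
clock: 47.02
eef_pos: [0.6557, 0.2002, 0.0643]
tool_rot: [0.713, 0.701, 0.0, 0.0]
ft_force: [-0.1, 0.3, -2.5]
grip_width: 0.0561
grasp_force: 66.7
clock: 47.27
eef_pos: [0.6558, 0.2002, 0.0613]
tool_rot: [0.713, 0.701, 0.0, 0.0]
ft_force: [0.8, -0.3, -2.6]
grip_width: 0.0562
grasp_force: 66.7
clock: 47.52
eef_pos: [0.6559, 0.2002, 0.0595]
tool_rot: [0.713, 0.701, 0.0, 0.0]
ft_force: [0.0, 0.6, -2.8]
grip_width: 0.0559
grasp_force: 66.7
```

Inside with no contact; release, then press (home: top 46 mm → TCP 68).

```bash
python3 -m inch '[0,0,-1,0,0,0,0, 0,0,-1,0,0,0,75, 0,0,-1,0,0,0,85, 0,0,-1,0,0,0,100, 0,0,-1,0,0,0,100, 0,0,30,0,0,0,100, 0,0,50,0,0,0,100, 0,0,50,0,0,0,0]';python3 -m inch '[0,0,0,0,0,0,0, 0,0,0,0,0,0,0, 0,0,0,0,0,0,0, 0,0,0,0,0,0,0, 0,0,-10,0,0,0,0, 0,0,-20,0,0,0,0, 0,0,-26,0,0,0,0, 0,0,-26,0,0,0,0]';python3 to.py 655 201 79 0 -90 -1
```

```text
clock: 48.18
eef_pos: [0.6592, 0.2012, 0.1158]
tool_rot: [0.713, 0.701, 0.005, 0.003]
ft_force: [0.1, -0.1, 1.0]
grip_width: 0.0755
grasp_force: 0.0
clock: 48.85
eef_pos: [0.6541, 0.1996, 0.0802]
tool_rot: [0.713, 0.701, -0.002, -0.001]
ft_force: [-0.2, 0.5, 0.2]
grip_width: 0.0003
grasp_force: 0.0
t 48.85 j [0.3  0.72 0.3  1.16 0.   1.88] pos [654.1 199.6  80.2] F [-0.2  0.5  0.2] grip 0.3
shift [ 0.9  1.4 -1.2] rot [ 0.0013 -0.0043 -0.0011]
shift [ 0.9  1.4 -1.2] rot [6.8000e-03 2.1000e-03 3.1405e+00]
```

```bash
python3 -m inch '[0,0,-2,0,0,0,0, 0,0,-4,0,0,0,0, 0,0,-6,0,0,0,0, 0,0,-6,0,0,0,0]';python3 -m inch '[0,0,-2,0,0,0,0, 0,0,-4,0,0,0,0, 0,0,-4,0,0,0,0]';python3 -m inch '[0,0,-2,0,0,0,0, 0,0,-3,0,0,0,0, 0,0,-3,0,0,0,0]'
```

```text
clock: 49.18
eef_pos: [0.656, 0.2002, 0.0776]
tool_rot: [0.713, 0.701, 0.0, 0.0]
ft_force: [-0.3, 0.4, 0.1]
grip_width: -0.0
grasp_force: 0.0
clock: 49.43
eef_pos: [0.6548, 0.2003, 0.0738]
tool_rot: [0.713, 0.701, -0.0, -0.001]
ft_force: [-4.7, -0.4, 2.3]
grip_width: 0.0002
grasp_force: 2.0
clock: 49.68
eef_pos: [0.6552, 0.2005, 0.0733]
tool_rot: [0.713, 0.701, 0.001, -0.0]
ft_force: [-8.1, -0.9, 12.1]
grip_width: -0.0
grasp_force: 6.8
```

```bash
python3 -m inch '[0,0,-1,0,0,0,0, 0,0,-2,0,0,0,0, 0,0,-2,0,0,0,0]';python3 -m inch '[0,0,-1,0,0,0,0, 0,0,-2,0,0,0,0, 0,0,-2,0,0,0,0]';python3 -m inch '[0,0,-1,0,0,0,0, 0,0,-2,0,0,0,0, 0,0,-2,0,0,0,0]'
```

```text
clock: 49.93
eef_pos: [0.6555, 0.2006, 0.073]
tool_rot: [0.713, 0.701, 0.001, 0.0]
ft_force: [-10.3, -1.9, 19.0]
grip_width: -0.0002
grasp_force: 10.1
clock: 50.18
eef_pos: [0.6571, 0.2005, 0.0682]
tool_rot: [0.713, 0.701, 0.002, 0.001]
ft_force: [-1.5, 0.3, 6.2]
grip_width: 0.0
grasp_force: 2.8
clock: 50.43
eef_pos: [0.6572, 0.2005, 0.0681]
tool_rot: [0.713, 0.701, 0.002, 0.001]
ft_force: [-5.0, -0.8, 14.7]
grip_width: 0.0
grasp_force: 7.5
```

```bash
python3 -m inch '[0,0,40,0,0,0,0, 0,0,80,0,0,0,0, -20,0,120,0,0,0,0, -40,0,160,0,0,0,0, -60,0,200,0,0,0,0, -80,0,240,0,0,0,0, -110,0,280,0,0,0,0, -130,0,310,0,0,0,0]';python3 -m inch '[0,35,0,0,0,0,0, 0,70,0,0,0,0,0, 0,105,0,0,0,0,0, 0,140,0,0,0,0,0, 0,180,0,0,0,0,0, 0,190,0,0,0,0,0, 0,190,0,0,0,0,0, 0,190,0,0,0,0,0]';python3 to.py 530 390 240 0 -90 -1;python3 - <<'E'
from objs import *
I=bot.camera("side");T=bot.camera("top")
a=cv2.resize(I[145:225,255:375],None,fx=3.3,fy=3.3,interpolation=cv2.INTER_CUBIC);b=cv2.resize(T[130:255,180:315],None,fx=2.9,fy=2.9,interpolation=cv2.INTER_CUBIC)
o=np.zeros((370,800,3),np.uint8);o[:a.shape[0],:396]=a[:,:396];o[:b.shape[0],405:405+b.shape[1]]=b[:370];cv2.imwrite("pics/c12.png",o)
E
```

```text
clock: 51.1
eef_pos: [0.5338, 0.2001, 0.3637]
tool_rot: [0.713, 0.701, 0.001, 0.001]
ft_force: [0.1, 0.6, 0.1]
grip_width: -0.0003
grasp_force: 0.0
clock: 51.77
eef_pos: [0.5345, 0.3909, 0.361]
tool_rot: [0.712, 0.702, -0.0, 0.001]
ft_force: [-0.1, -0.1, 0.1]
grip_width: 0.0001
grasp_force: 0.0
t 51.77 j [ 0.63  0.61  0.85  1.81 -0.    2.22] pos [534.5 390.9 361. ] F [-0.1 -0.1  0.1] grip 0.1
shift [  -4.5   -0.9 -121. ] rot [ 0.0011  0.0003 -0.0024]
shift [  -4.5   -0.9 -121. ] rot [-5.0000e-04  1.8000e-03  3.1392e+00]
```

View pics/c12.png

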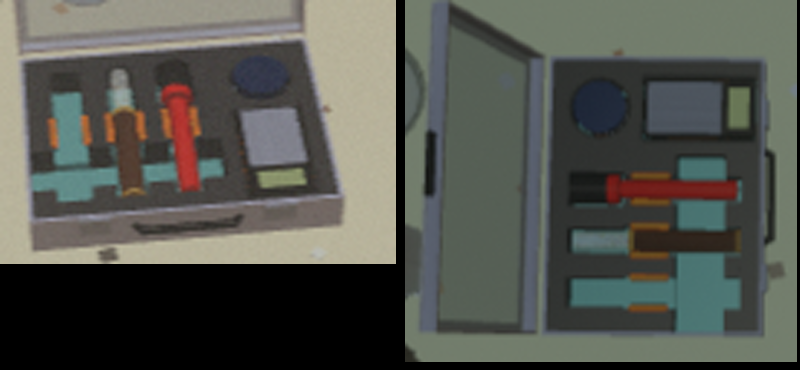

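All four items look home: leveller (262,77), scale (272,140), needle (128,140), brush (185,140) in the crop. Now the lid.

```bash
python3 -m inch '[0,5,-40,0,0,0,0, 0,5,-80,0,0,0,0, 0,5,-115,0,0,0,0, 0,5,-115,0,0,0,0]';python3 -m inch '[0,-20,0,0,0,0,0, 0,-40,0,0,0,0,0, 0,-55,0,0,0,0,0, 0,-70,0,0,0,0,0, 0,-80,0,0,0,0,0, 0,-90,0,0,0,0,0, 0,-100,0,0,0,0,0, 0,-110,0,0,0,0,0]';python3 -m inch '[0,-10,0,0,0,0,0, 0,-20,0,0,0,0,0, 0,-30,0,0,0,0,0, 0,-40,0,0,0,0,0, 0,-55,0,0,0,0,0, 0,-70,0,0,0,0,0, 0,-80,0,0,0,0,0, 0,-80,0,0,0,0,0]'
```

```text
clock: 52.2
eef_pos: [0.5299, 0.3897, 0.2376]
tool_rot: [0.714, 0.7, -0.009, -0.001]
ft_force: [-1.3, -1.2, -2.4]
grip_width: -0.0002
grasp_force: 0.0
clock: 52.87
eef_pos: [0.5348, 0.2846, 0.2486]
tool_rot: [0.713, 0.701, 0.001, 0.0]
ft_force: [0.6, 1.4, 0.5]
grip_width: 0.0003
grasp_force: 0.0
clock: 53.53
eef_pos: [0.5343, 0.2023, 0.2476]
tool_rot: [0.714, 0.7, -0.0, 0.001]
ft_force: [-0.3, -0.0, -1.0]
grip_width: -0.0
grasp_force: 0.0
```

```bash
python3 -m inch '[0,0,30,0,0,0,0, -30,0,60,0,0,0,0, -60,0,80,0,0,0,0, -100,0,80,0,0,0,0, -140,0,80,0,0,0,0, -180,0,80,0,0,0,0, -200,0,80,0,0,0,0, -200,0,80,0,0,0,0]';python3 -m inch '[0,0,0,0,0,0,0, 0,0,0,0,0,0,0, 0,0,0,0,0,0,0, 0,0,0,0,0,0,0, 0,0,0,0,0,0,0, 0,0,0,0,0,0,0, 0,0,0,0,0,0,0, 0,0,0,0,0,0,0]';python3 -m inch '[0,0,0,0,0,0,0, 0,0,0,0,0,0,0, 0,0,0,0,0,0,0, 0,0,0,0,0,0,0, 0,0,0,0,0,0,0, 0,0,0,0,0,0,0, 0,0,0,0,0,0,0, 0,0,0,0,0,0,0]' >/dev/null;python3 - <<'E'
from objs import *
from workcell import bot
P=None
for k in range(2):
    T=bot.camera("top").astype(int)
    for d in bot.silhouettes("top","lid")[:2]:
        y,x=np.nonzero(d["mask"]);print(round(d["confidence"],2),x.min(),x.max(),y.min(),y.max())
    if P is not None: print("change",np.abs(T-P)[130:255,180:315].mean())
    P=T
    for _ in range(20): bot.camera("side")
for d in bot.silhouettes("side","lid")[:2]:
    y,x=np.nonzero(d["mask"]);print("side",round(d["confidence"],2),x.min(),x.max(),y.min(),y.max())
p=np.load("case.npy");c,s=np.cos(p[2]),np.sin(p[2])
for z in(.0415,.0595):
  for cam in CI:
    q=np.array([(x,y) for x in(-.118,.122) for y in(-.152,.152)]);w=np.c_[p[0]-q[:,1]*c-q[:,0]*s,p[1]+q[:,0]*c-q[:,1]*s,np.full(4,z)];print(z,cam,np.round(proj(cam,w)).astype(int).tolist())
E
python3 to.py 300 200 300 0 -90 -1
```

```text
clock: 54.2
eef_pos: [0.3306, 0.2046, 0.3284]
tool_rot: [0.712, 0.702, 0.001, 0.0]
ft_force: [0.3, -0.3, 0.4]
grip_width: -0.0
grasp_force: 0.0
clock: 54.87
eef_pos: [0.3345, 0.2052, 0.3273]
tool_rot: [0.713, 0.701, 0.0, 0.0]
ft_force: [0.1, 0.2, -0.7]
grip_width: 0.0003
grasp_force: 0.0
0.79 225 306 148 245
0.21 224 308 147 245
0.71 225 306 148 245
change 0.38123456790123456
side 0.63 262 359 152 211
0.0415 side [[359, 204], [263, 212], [347, 155], [260, 162]]
0.0415 top [[304, 149], [303, 245], [229, 149], [226, 245]]
0.0595 side [[360, 200], [263, 208], [347, 151], [260, 158]]
0.0595 top [[304, 148], [303, 245], [227, 148], [225, 245]]
t 57.78 j [ 0.55  0.   -0.08  1.49 -0.    2.14] pos [334.3 205.2 327.5] F [-0.1 -0.5  0. ] grip 0.0
shift [-34.3  -5.2 -27.5] rot [-0.0003  0.0011 -0.0011]
shift [-34.3  -5.2 -27.5] rot [-1.8000e-03 -5.0000e-04  3.1405e+00]
```

The lid reads shut and still. A light touch near its free edge will confirm the height.

```bash
python3 -m inch '[40,-30,-20,0,0,0,0, 80,-60,-50,0,0,0,0, 120,-90,-80,0,0,0,0, 150,-120,-110,0,0,0,0, 180,-150,-150,0,0,0,0, 210,-160,-190,0,0,0,0, 225,-160,-225,0,0,0,0, 225,-160,-235,0,0,0,0]';python3 -m inch '[0,0,0,0,0,0,0, 0,0,0,0,0,0,0, 0,0,-3,0,0,0,0, 0,0,-5,0,0,0,0, 0,0,-7,0,0,0,0, 0,0,-7,0,0,0,0]';python3 -m inch '[0,0,-2,0,0,0,0, 0,0,-4,0,0,0,0, 0,0,-4,0,0,0,0]';python3 -m inch '[0,0,-1,0,0,0,0, 0,0,-2,0,0,0,0, 0,0,-2,0,0,0,0]'
```

```text
clock: 58.45
eef_pos: [0.5427, 0.0534, 0.1239]
tool_rot: [0.713, 0.701, 0.001, 0.001]
ft_force: [-0.1, 0.3, 0.8]
grip_width: -0.0003
grasp_force: 0.0
clock: 58.95
eef_pos: [0.5409, 0.0555, 0.1195]
tool_rot: [0.712, 0.702, 0.002, 0.001]
ft_force: [0.2, -0.1, 0.2]
grip_width: 0.0001
grasp_force: 0.0
clock: 59.2
eef_pos: [0.5404, 0.055, 0.1139]
tool_rot: [0.713, 0.701, 0.001, 0.0]
ft_force: [-0.4, -0.2, -0.1]
grip_width: 0.0002
grasp_force: 0.0
clock: 59.45
eef_pos: [0.5405, 0.0548, 0.1114]
tool_rot: [0.713, 0.701, 0.0, 0.0]
ft_force: [-0.1, -0.3, -0.1]
grip_width: -0.0001
grasp_force: 0.0
```

```bash
python3 -m inch '[0,0,-8,0,0,0,0, 0,0,-16,0,0,0,0, 0,0,-23,0,0,0,0, 0,0,-25,0,0,0,0, 0,0,-25,0,0,0,0]';python3 -m inch '[0,0,-2,0,0,0,0, 0,0,-3,0,0,0,0, 0,0,-3,0,0,0,0]';python3 -m inch '[0,0,-1,0,0,0,0, 0,0,-3,0,0,0,0, 0,0,-3,0,0,0,0]'
```

```text
clock: 59.87
eef_pos: [0.5396, 0.0547, 0.0852]
tool_rot: [0.713, 0.701, -0.001, -0.001]
ft_force: [0.4, -0.3, -0.8]
grip_width: 0.0001
grasp_force: 0.0
clock: 60.12
eef_pos: [0.5407, 0.0548, 0.0836]
tool_rot: [0.713, 0.701, 0.001, 0.0]
ft_force: [-0.1, 0.2, 0.1]
grip_width: -0.0001
grasp_force: 0.0
clock: 60.37
eef_pos: [0.5411, 0.0548, 0.0816]
tool_rot: [0.713, 0.701, 0.001, 0.001]
ft_force: [-0.9, -0.7, 4.6]
grip_width: -0.0003
grasp_force: 2.3
```

Contact at TCP 81.6 mm, exactly the shut lid's top (59.5 + 22), and it holds firm. Retreat and hand in.

```bash
python3 -m inch '[0,0,30,0,0,0,0, 0,0,70,0,0,0,0, -40,0,110,0,0,0,0, -80,0,150,0,0,0,0, -120,0,180,0,0,0,0, -150,0,200,0,0,0,0, -150,0,200,0,0,0,0, -150,0,200,0,0,0,0]';python3 -m inch '[0,0,0,0,0,0,0, 0,0,0,0,0,0,0, 0,0,0,0,0,0,0, 0,0,0,0,0,0,0]';python3 -c "from workcell import bot;print(bot.job_done())"
```

```text
clock: 61.03
eef_pos: [0.3883, 0.0549, 0.2851]
tool_rot: [0.713, 0.702, 0.003, 0.002]
ft_force: [0.4, -0.4, -0.1]
grip_width: -0.0003
grasp_force: 0.0
clock: 61.37
eef_pos: [0.3909, 0.0547, 0.2795]
tool_rot: [0.713, 0.701, -0.0, -0.0]
ft_force: [-0.2, 0.3, -0.3]
grip_width: 0.0001
grasp_force: 0.0
the job is handed in; nothing more can be done
None
```

I pressed the brush, needle tool, scale and leveller home in their cutouts (the frother was absent), closed the lid, and handed the job in at about 61 s; the hand-in call returned no verdict.

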